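Grease the polishing spindle

ROBOT

A 6-joint arm with a two-finger parallel gripper is mounted at the origin on a cart in front of the work surface, level with it; the furniture and walls round the work are solid. World frame = base frame: x ahead of the robot, y to its left, z up, the work surface at z = 0. Lengths are in m, angles in rad, forces in N, time in s.
With the tool pointing down it reaches from about 0.3 to 0.825 m from the base axis. Payload 5.4 kg.
Tool frame: the origin (TCP) lies on the mounting face of the last link; the fingertips stand 190 mm ahead of it and the grasp point (between the pads) lies 171 mm ahead of it; z points along the fingers, x is the direction in which the jaws open and shut, and the axes are right-handed (so a half turn about z gives the same grasp; the last joint's range is limited). The gripper opens to 92 mm and grips with 3 to 60 N. Pads are 20 mm wide; open, the fingers measure 128 mm over their backs; the gripper's body (75 mm by 189 mm) begins 69 mm behind the grasp point.
Start: joints at [0.891, 0.158, 1.597, -0, 1.386, -0.21], TCP at [0.26, 0.513, 0.405] pointing down, gripper open.
Joint ranges: [-2.91, 2.91], [-0.94, 2.29], [0.18, 2.7], [-1.29, 4.43], [0.17, 2.64], [-3, 3]. Speed limits (rad/s): [2.57, 2.57, 3.14, 3.14, 3.14, 3.14].

INTERFACE

Orientations are given as a rotation vector (axis times angle).
In Python, from plant import r gives the robot as it stands.
- The arm moves only by the shell command python3 -m inch 'ROWS' [OPENING]. ROWS is text: rows parted by semicolons, each of 4 numbers parted by spaces: the shift along the tool's x, y, z in units of 50 mm (1.0 is 50 mm), then the turn about the tool's z in units of 5 degrees (1.0 is 5 degrees). A call has 1 to 20 rows; each row shifts and turns the commanded pose from where the row before left it, along the tool's axes as they then stand; what a row does not reach is not made up. A row lasts 1/8 s, in which the tool goes at most 62.5 mm and 10.7 degrees, less where a joint would pass 70% of its speed; a pose out of reach is approached as far as the arm can. A call is refused whole if a number of a shift passes 1 or a number of a turn 1, either way. A call with a gripper value outside its range is refused whole. OPENING is the finger opening in mm, from 0 to 91.9, set as the call begins (- or left out, the last holds). The fingers move at their own pace and stop on an object; the grip force is fixed at half the most. Time passes only in rows, so rows that do not move let the fingers close. It gives the time, the measured TCP pose, the force and the opening at its end, in the units of the state.
- r.get_obs(): the state, without advancing time (a new reading comes with each control period).
- r.snapshot(name): name is "scene" or "top"; returns the picture (384x512x3 uint8, blue, green, red); there is no depth.
- r.camera_params(name): a dict with "fx", "fy", "cx", "cy" (pixels), "xyz" and "attitude" of the camera in the world. Camera axes: x right, y up, looking along -z (the intrinsics and any distortion apply to the point x, -y, -z); pixel columns grow to the right and rows downward; lengths in m; the calibration is good to about 2 mm. A picture is of the moment at which its call begins. camera_params takes no time and is no camera call.
- r.job_done(): hands the job in, once; it reports no verdict.
Trained networks look in the newest picture that a camera, given by its name, has taken for a name from the list of things; names that differ only in an ending like _2 or _b are one class to them, and where a whole thing is asked for, a point or a joint stands for the part that bears it (a point fixed in the world has none). Each returns a list of dicts, best first, with "score" (0 to 1); they miss things now and then, are a little off and sometimes report something else, mostly with a low value. They report only what shows in the picture. A call takes as long as a camera call. They do not tell look-alikes from the thing itself.
- r.boxes_of(thing, camera): "at" ([column, row] in pixels, amid what is visible of it).
- r.spot_point(thing, camera): "at" ([column, row] in pixels: a listed point, or the origin of a listed thing).
The state is a dict: "time": time; "joints": joint angles; "qvel": joint speeds; "effort": joint torques, N m; "tool_pos": TCP position; "tcp_rot": TCP orientation; "force": force on the tool from outside, world axes, zero at the start; "torque": the same for the moment, N m; "finger_gap": finger opening in m.
Only numpy, scipy, OpenCV 4.12 (cv2) and the standard library are available. Lean on these libraries where they do the work, as an engineer would, in place of code of your own. Each camera call takes 0.05 s, during which the arm holds its last target.

TASK

The polishing spindle's bearing is due for grease: pull the rubber dust cap off its leaning nipple and leave it in the copper dish. Then lift the push-type grease gun out of its wooden block, press its coupler squarely onto the nipple until the balls snap in behind the nipple's head, and keep pushing until the gun's spring is pressed in as far as it goes. Finish like that, still gripping the gun and holding the spring pressed in; do not let go.

Things in the scene. Friction and masses are not known exactly. Their poses are not given: they have to be found in the camera images.
- spindle: polishing spindle bolted to the bench: grey foot 104 x 96 mm, grey level barrel 58 mm in diameter, 96 mm long, its axis 72 mm up; V pulley (58 mm) at the +y end, threaded taper at the -y end, 181 mm overall. Highest point besides the nipple: 101 mm. Origin: centre of the foot's underside; y along the shaft. The nipple leans towards its -x, which is to the robot's left and a little nearer (yaw -0.7 to -1.5).
- nipple_top (a point): centre of the top face of the fixed steel grease nipple on the barrel, 118 mm up; z points out along its axis, 30 degrees from vertical. Head: 9 mm in diameter at the top face, widening to 14 mm over 2.5 mm, so for 2 mm, then narrowing to the 9 mm neck at 7 mm below. Hexagon base (16 mm) from 18 to 22 mm below, then a 20 mm boss; the barrel lies 26 mm below.
- cap_knob (a point): loose black rubber dust cap (20 g) over the nipple, axes in line to 5 degrees: the centre of its pull knob, 12 mm beyond the nipple's top. Knob: round and ribbed, 14 mm in diameter, from 8 mm below to 9 mm above this point. Skirt: 20 mm in diameter, from 8 to 27 mm below this point, 15 mm deep inside, a loose fit: pull it straight off by 20 mm or more. z: from skirt to knob.
- copper_dish: loose round copper dish, 78 mm in diameter at the rim, 18 mm high, inner floor about 52 mm wide and 6 mm above the bench. Origin: centre of its underside. Dish and gun block stand on either side of the spindle, either way round.
- gun_block: beech block 76 x 76 x 66 mm, immovable, with an upright hole 31 mm wide and 62 mm deep in the middle of its top, in which the grease gun stands nose down. Origin: centre of its underside.
- gun_grip (a point): loose grease gun (about 0.33 kg): the point on its axis at the middle of its aluminium barrel, 28 mm in diameter, from 32 mm below to 31 mm above this point; black end cap (32 mm) up to 42 mm above; flange (40 mm) 32 to 40 mm below. z: along the gun, away from its coupler. It stands upright on its flange, this point 106 mm above the bench; lift it 60 mm or more to clear the block.
- coupler_mouth (a point): centre of the mouth of the gun's coupler, 96 mm below gun_grip along the gun (spring at rest). Steel bell 25 mm wide outside, 20 mm inside, narrowing within 4.5 mm to a bore 15.6 mm wide; the bore ends 14 mm inside the mouth. Four spring-loaded balls reach 3 mm into it, 6 mm inside the mouth; pushed on with about 7 N they ride over the nipple's head and snap in behind it. z: into the gun.
- coupler_seat (a point): centre of the bottom of the coupler's bore, 14 mm inside its mouth: it meets the nipple's top face when the coupler is fully on. z: as the mouth's.
- coupler (a joint): slide of the coupler up into the gun against the gun's spring: 0 at rest, 0.010 m at its stop. The spring yields from 12 N on and takes 17 N at the stop, so a push along the nipple's axis first snaps the coupler on, then presses the spring in. It springs back if the push is let off.
Mind the look-alikes: they are no part of the job. Of the things shaped like the gun_block, the beech one is meant.

How it is judged:
On the way, in this order (a step that is already met when the one before it is completed fails the run):
1. the dust cap is off the nipple and lies in the copper dish, let go (horizontal distance between cap_knob and copper_dish below 0.04 m and height (world z) of cap_knob below 0.05 m and contact force between the fingers and dust_cap below 0.2 N and contact force between dust_cap and copper_dish above 0.05 N), for 0.2 s.
2. the gun is out of its block, held in the gripper (height (world z) of coupler_mouth above 0.085 m and contact force between the fingers and grease_gun above 2 N), for 0.1 s.
3. the coupler is squarely on the nipple, snapped behind its head (distance between coupler_seat and nipple_top below 0.0025 m and angle between the z axis of coupler_seat and the z axis of nipple_top, either way round below 0.14 rad), for 0.1 s.
At the end, for the whole second after the job is handed in: Through the last second: bore bottom within 2.5 mm of the nipple top, axes within 8 degrees, gun spring pressed in 7.5 of 10 mm or more, fingers gripping the gun, gun off its block; the cap lies in the dish (knob centre within 40 mm of its centre, under 50 mm high), not touched by the fingers (all of step 1 and all of step 3 and value of joint coupler above 0.0075 m and contact force between the fingers and grease_gun above 2 N and contact force between grease_gun and gun_block below 0.2 N); the arm keeps its last pose, push and grip.
It also fails if it takes over 51 s, if anything falls off the work surface, if the arm or the gripper's body presses on something with over 40 N, if the wrist force passes 120 N, or if a joint passes its speed limit or range.

## Working session

There is one attempt and no reset: what is moved stays moved. The work goes in short steps, Python scripts to look and compute and a shell command to move; the robot and the scene stay as the last step left them, time stands still between calls to the robot, and variables do not carry over. Pictures are saved under pics/ and viewed, and the job is handed in when it is done.

```bash
ls; mkdir -p pics
python3 - <<'E'
from plant import r
import cv2
o=r.get_obs();print({k:o[k] for k in('time','tool_pos','tcp_rot','finger_gap','force')})
for c in('scene','top'):
    im=r.snapshot(c);cv2.imwrite(f'pics/{c}0.png',im)
    print(c,r.camera_params(c))
    for t in('nipple_top','cap_knob','copper_dish','gun_block','gun_grip','spindle'):
        print(t,[(d['score'],d['at']) for d in r.spot_point(t,c)][:4])
E
```

```text
pics
{'time': 0.0, 'tool_pos': array([0.26015716, 0.51247418, 0.40374179]), 'tcp_rot': array([ 2.67689823e+00,  1.64310958e+00, -2.67242265e-03]), 'finger_gap': 0.0921648850251119, 'force': array([ 0.41227962, -1.37136996,  0.60985076])}
scene {'fx': 477.0598017076574, 'fy': 477.0598017076574, 'cx': 251.5042299100197, 'cy': 192.46092514633753, 'xyz': array([-0.1475352 , -0.66215795,  1.17586832]), 'attitude': array([ 0.7233929 , -0.2557427 , -0.65238045])}
nipple_top [(0.54, [283.1, 187.9])]
cap_knob [(0.57, [280.4, 188.1])]
copper_dish [(0.97, [332.1, 292.7])]
gun_block [(0.89, [188.2, 178.6]), (0.6, [236.8, 180.9]), (0.56, [151.9, 166.9])]
gun_grip [(0.62, [232.3, 163.6])]
spindle [(0.85, [291.4, 213.9])]
top {'fx': 370.466089257306, 'fy': 370.466089257306, 'cx': 254.8410854526084, 'cy': 185.8046797721891, 'xyz': array([0.36870548, 0.08924625, 1.14919093]), 'attitude': array([ 0.1118416 , -0.07194121, -1.57498464])}
nipple_top [(0.67, [214.6, 178.3])]
cap_knob [(0.52, [276.6, 159.8])]
copper_dish [(0.91, [375.2, 190.5]), (0.46, [281.5, 162.4])]
gun_block [(0.94, [170.1, 211.7]), (0.71, [212.1, 180.9]), (0.71, [126.3, 235.1])]
gun_grip [(0.76, [206.4, 173.9])]
spindle [(0.69, [282.6, 161.6])]
```

Run:
```python
import cv2
for c in('scene','top'):
    im=cv2.imread(f'pics/{c}0.png'); 
    cv2.imwrite(f'pics/{c}0b.png',cv2.resize(im[60:360,60:460],(800,600),interpolation=cv2.INTER_CUBIC))
```

```text
(no output)
```

View pics/scene0b.png

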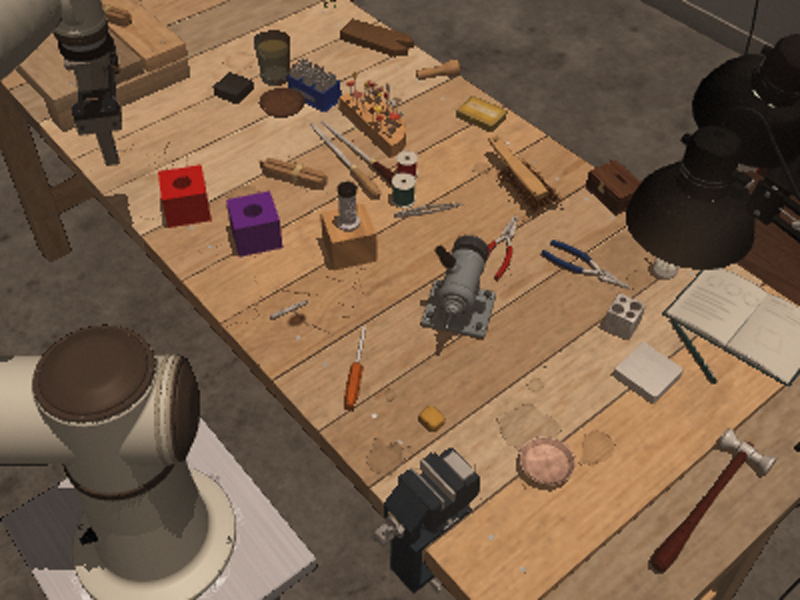

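View pics/top0b.png

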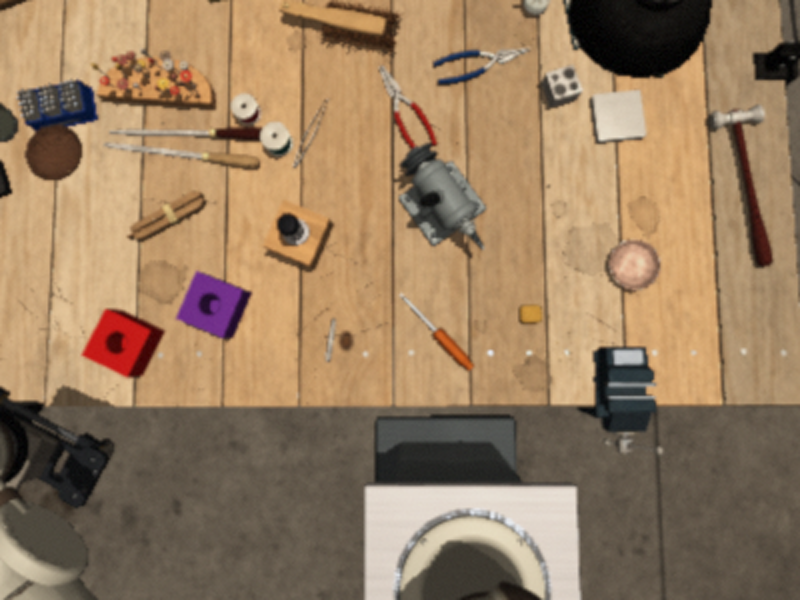

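The three block-shaped things in the top picture are red (≈118,231), purple (≈166,212) and beech with the gun (≈207,177). The beech one holding the gun is meant. The single copper dish is at ≈(376,192); the brown disc at ≈(87,136) is dark and not copper.

```bash
cat > h.py <<'E'
import numpy as np, cv2
from scipy.spatial.transform import Rotation as R
from plant import r
def P(c):
    p=r.camera_params(c); K=np.array([[p['fx'],0,p['cx']],[0,p['fy'],p['cy']],[0,0,1]])
    C=np.diag([1,-1,-1])@R.from_rotvec(p['attitude']).as_matrix().T
    return K@np.c_[C,-C@np.array(p['xyz'])]
def proj(c,X):
    q=P(c)@np.append(X,1); return q[:2]/q[2]
def tri(a,b):
    X=cv2.triangulatePoints(P('scene'),P('top'),np.array(a,float).reshape(2,1),np.array(b,float).reshape(2,1)).ravel(); X=X[:3]/X[3]
    return X, np.linalg.norm(proj('scene',X)-a), np.linalg.norm(proj('top',X)-b)
def atz(c,px,z):
    M=P(c); A=np.c_[M[:,:2],-np.array([*px,1.])]; return np.linalg.solve(A,-(M[:,2]*z+M[:,3]))[:2]
def grasp(o=None):
    o=o or r.get_obs(); Q=R.from_rotvec(o['tcp_rot']).as_matrix(); return np.array(o['tool_pos'])+.171*Q[:,2],Q
E
python3 - <<'E'
from h import *
np.set_printoptions(precision=4,suppress=True)
g,Q=grasp();print('grasp',g);print(Q)
for n,a,b,z in(('cap',[280.4,188.1],[276.6,159.8],.128),('dish',[332.1,292.7],[375.2,190.5],0),('block',[236.8,180.9],[212.1,180.9],0),('gun',[232.3,163.6],[206.4,173.9],.106),('spindle',[291.4,213.9],[282.6,161.6],0)):
    print(n,*tri(a,b),atz('scene',a,z),atz('top',b,z))
s=cv2.imread('pics/scene0.png');t=cv2.imread('pics/top0.png')
A=cv2.resize(s[160:240,250:330],(400,400),interpolation=cv2.INTER_CUBIC)
B=cv2.resize(t[120:200,240:320],(400,400),interpolation=cv2.INTER_CUBIC)
C=np.hstack([A,B]);cv2.imwrite('pics/crop1.png',C)
A=cv2.resize(s[140:200,205:265],(400,400),interpolation=cv2.INTER_CUBIC)
B=cv2.resize(t[150:210,180:240],(400,400),interpolation=cv2.INTER_CUBIC)
cv2.imwrite('pics/crop2.png',np.hstack([A,B]))
E
```

```text
grasp [0.2603 0.5127 0.2337]
[[ 0.4527  0.8917  0.    ]
 [ 0.8917 -0.4527  0.    ]
 [ 0.      0.     -1.    ]]
cap [0.556  0.0574 0.1266] 1.3524744690526063 2.423911643261664 [0.5512 0.0582] [0.5615 0.0537]
dish [ 0.4823 -0.2521 -0.0021] 1.0781193557352455 1.6154771332376385 [ 0.4783 -0.2515] [ 0.4863 -0.2543]
block [0.5212 0.2443 0.0318] 1.0866113963077388 1.986614610584902 [0.5429 0.2674] [0.5203 0.2522]
gun [0.5231 0.2571 0.102 ] 0.9233802921347084 1.7435554525751906 [0.518  0.2552] [0.5266 0.2537]
spindle [0.5788 0.0303 0.0122] 0.29705517654218755 0.5075109406019042 [0.5873 0.0371] [0.5797 0.0305]
```

View pics/crop1.png

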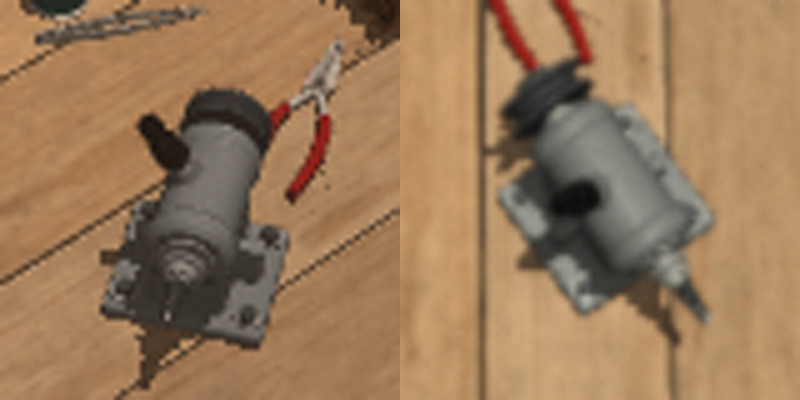

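View pics/crop2.png

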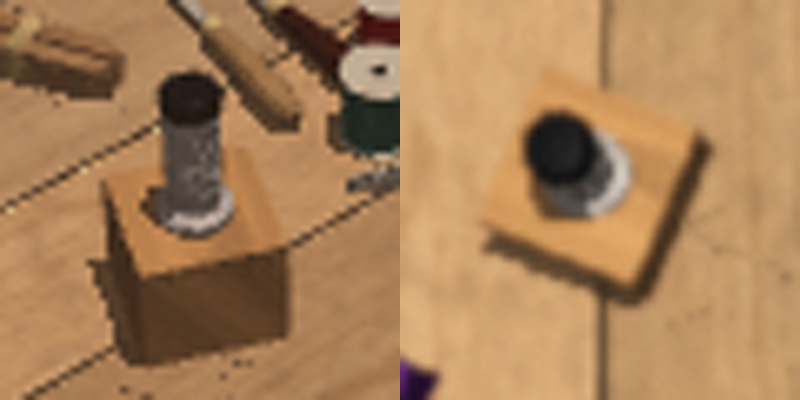

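```bash
cat > fit.py <<'E'
from h import *
np.set_printoptions(precision=4,suppress=True)
def cyl(base,ax,segs):
    u=np.cross(ax,[.3,.5,-.8]);u/=np.linalg.norm(u);v=np.cross(ax,u);t=np.linspace(0,2*np.pi,25)
    return [[base+ax*z+rr*(np.cos(a)*u+np.sin(a)*v) for z in(z0,z1) for a in t] for z0,z1,rr in segs]
def draw(m,c,polys,k,off):
    for pts in polys:
        px=np.array([(proj(c,p)-off+.5)*k for p in pts])
        cv2.fillConvexPoly(m,cv2.convexHull(px.astype(np.float32)).astype(np.int32),255)
    return m
def show(name,c,im,parts,off,w,k):
    off=np.array(off);A=cv2.resize(im[off[1]:off[1]+w,off[0]:off[0]+w],None,fx=k,fy=k,interpolation=cv2.INTER_CUBIC)
    for polys,col in parts:
        m=draw(np.zeros(A.shape[:2],np.uint8),c,polys,k,off)
        cs,_=cv2.findContours(m,cv2.RETR_EXTERNAL,cv2.CHAIN_APPROX_NONE);cv2.drawContours(A,cs,-1,col,1)
    return A
E
python3 - <<'E'
from fit import *
T={'scene':cv2.imread('pics/scene0.png'),'top':cv2.imread('pics/top0.png')}
# foot corners
for nm,l,c,o,z in(('top',[(100,190),(188,312),(315,220),(225,105)],'top',(240,120),.01),('scene',[(103,310),(255,345),(290,230)],'scene',(250,160),.01)):
    W=[atz(c,(o[0]+a/5,o[1]+b/5),z) for a,b in l]
    print(nm,np.array(W),'mid',(W[0]+W[2])/2,'len',[np.linalg.norm(W[i+1]-W[i]) for i in range(len(W)-1)],'ang',[np.degrees(np.arctan2(*(W[i+1]-W[i])[::-1])) for i in range(len(W)-1)])
from scipy.optimize import minimize
win={'scene':(272,178,20),'top':(266,152,20)}
k=8;tgt={}
for c,(a,b,w) in win.items():
    g=cv2.cvtColor(T[c],cv2.COLOR_BGR2GRAY)[b:b+w,a:a+w]
    tgt[c]=(cv2.resize(g,None,fx=k,fy=k,interpolation=cv2.INTER_CUBIC)<42)
    n,lab,st,_=cv2.connectedComponentsWithStats(tgt[c].astype(np.uint8));print(c,g.min(),st)
    tgt[c]=lab==1+np.argmax(st[1:,4])
def capp(p):
    X=np.array(p[:3]);th,ph=p[3],p[4];ax=np.array([np.sin(th)*np.cos(ph),np.sin(th)*np.sin(ph),np.cos(th)])
    return cyl(X,ax,[(-.008,.009,.007),(-.027,-.008,.010)])
def cost(q):
    p=[q[0]/100,q[1]/100,q[2]/100,np.radians(30),q[3]];e=0
    for c,(a,b,w) in win.items():
        m=draw(np.zeros((w*k,w*k),np.uint8),c,capp(p),k,np.array([a,b]))>0
        e+=(m^tgt[c]).sum()/tgt[c].sum()
    return e+ ((q[2]-12.84)/.5)**2*.1+((q[3]-2.2)/.3)**2*.02
best=None
for x0 in([55.6,5.7,12.8,2.2],[55.9,5.6,12.8,2.1],[55.4,6.0,12.8,2.3]):
    s=minimize(cost,x0,method='Nelder-Mead',options=dict(initial_simplex=np.array([x0]+[np.array(x0)+d for d in np.diag([.5,.5,.4,.2])])))
    print(s.x,s.fun); best=s if best is None or s.fun<best.fun else best
q=best.x;p=[q[0]/100,q[1]/100,q[2]/100,np.radians(30),q[3]]
cv2.imwrite('pics/fit1.png',np.hstack([show('',c,T[c],[(capp(p),(0,255,0))],(a-10,b-10),40,10) for c,(a,b,w) in win.items()]))
E
```

```text
top [[ 0.5899  0.1013]
 [ 0.5127  0.0474]
 [ 0.5697 -0.0322]
 [ 0.6433  0.0226]] mid [0.5798 0.0346] len [np.float64(0.0942508844904005), np.float64(0.0978549779858909), np.float64(0.09177945371758102)] ang [np.float64(-145.05171393472747), np.float64(-54.36566008899511), np.float64(36.66633165642019)]
scene [[ 0.5073  0.048 ]
 [ 0.5623 -0.0337]
 [ 0.6458  0.0218]] mid [0.5766 0.0349] len [np.float64(0.09839751244281869), np.float64(0.10033672183598773)] ang [np.float64(-56.06097076809321), np.float64(33.59216959450528)]
scene 24 [[    0     0   160   160 21198]
 [  140    12     6     6    30]
 [  115    17    45    46   786]
 [   48    42    77    88  3557]
 [   92   139     6     7    29]]
top 12 [[    0     0   160   160 20921]
 [   23    23    88    75  4032]
 [   75   110    42    50   621]
 [   47   131     6     5    26]]Traceback (most recent call last):
  File "<stdin>", line 26, in <module>
    res = _minimize_neldermead(fun, x0, args, callback, bounds=bounds,
                               **options)
    fxcc = func(xcc)
    fx = function(np.copy(x), *(wrapper_args + args))
  File "<stdin>", line 21, in cost
  File "fit.py", line 8, in draw
    px=np.array([(proj(c,p)-off+.5)*k for p in pts])
                  ~~~~^^^^^
  File "h.py", line 9, in proj
    q=P(c)@np.append(X,1); return q[:2]/q[2]
      ~^^^
  File "h.py", line 5, in P
    p=r.camera_params(c); K=np.array([[p['fx'],0,p['cx']],[0,p['fy'],p['cy']],[0,0,1]])
ValueError: time passes only in moves, steps and waits
```

```bash
python3 - <<'E'
s=open('h.py').read()
s=s.replace("def P(c):","import functools\n@functools.cache\ndef P(c):");open('h.py','w').write(s)
E
cat > run1.py <<'E'
from fit import *
T={'scene':cv2.imread('pics/scene0.png'),'top':cv2.imread('pics/top0.png')}
from scipy.optimize import minimize
win={'scene':(272,178,20),'top':(266,152,20)}
k=8;tgt={}
for c,(a,b,w) in win.items():
    g=cv2.cvtColor(T[c],cv2.COLOR_BGR2GRAY)[b:b+w,a:a+w]
    tgt[c]=(cv2.resize(g,None,fx=k,fy=k,interpolation=cv2.INTER_CUBIC)<50)
    n,lab,st,_=cv2.connectedComponentsWithStats(tgt[c].astype(np.uint8))
    tgt[c]=lab==1+np.argmax(st[1:,4])
def capp(p):
    X=np.array(p[:3]);th,ph=p[3],p[4];ax=np.array([np.sin(th)*np.cos(ph),np.sin(th)*np.sin(ph),np.cos(th)])
    return cyl(X,ax,[(-.008,.009,.007),(-.027,-.008,.010)])
def cost(q):
    p=[q[0]/100,q[1]/100,q[2]/100,np.radians(30),q[3]];e=0
    for c,(a,b,w) in win.items():
        m=draw(np.zeros((w*k,w*k),np.uint8),c,capp(p),k,np.array([a,b]))>0
        e+=(m^tgt[c]).sum()/tgt[c].sum()
    return e+ ((q[2]-12.84)/.5)**2*.1+((q[3]-2.19)/.3)**2*.02
best=None
for x0 in([55.6,5.7,12.8,2.2],[55.9,5.6,12.8,2.1],[55.4,6.0,12.8,2.3]):
    s=minimize(cost,x0,method='Nelder-Mead',options=dict(maxfev=150,initial_simplex=np.array([x0]+[np.array(x0)+d for d in np.diag([.5,.5,.4,.2])])))
    print(s.x,s.fun); best=s if best is None or s.fun<best.fun else best
q=best.x;p=[q[0]/100,q[1]/100,q[2]/100,np.radians(30),q[3]]
cv2.imwrite('pics/fit1.png',np.hstack([show('',c,T[c],[(capp(p),(0,255,0))],(a-10,b-10),40,10) for c,(a,b,w) in win.items()]))
E
time python3 run1.py
```

```text
[55.873   6.4936 12.7159  2.3085] 0.7192485163562338
[55.9084  6.5346 12.7115  2.2222] 0.7380064126145782
[55.8345  6.4235 12.8056  2.3645] 0.72667433900968
real	0m4.708s
user	0m4.816s
sys	0m0.176s
```

View pics/fit1.png

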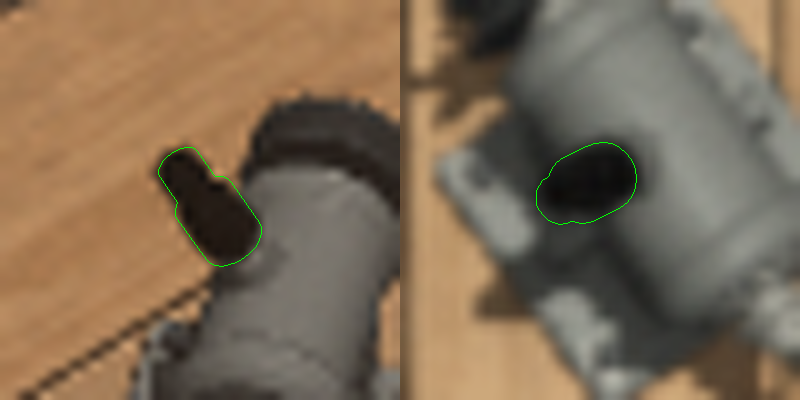

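The fit agrees with both pictures: knob centre is at about (0.5585, 0.0645, 0.128), close to what the spindle foot predicts, with a lean azimuth of about 126.5°.

```bash
cat > go.py <<'E'
import sys
from h import *
np.set_printoptions(precision=4,suppress=True)
def to(X,az=None):
    o=r.get_obs();g,Q=grasp(o);a=np.degrees(np.arctan2(Q[1,0],Q[0,0]))
    print('t',round(o['time'],2),'grasp',g,'az',round(a,2),'F',np.array(o['force']),'gap',o['finger_gap'],'tilt',Q[:,2])
    d=Q.T@(np.array(X)-g); print('shift mm',d*1e3,'units',d/.05, 'turn', None if az is None else (a-az)/5)
if __name__=='__main__':
    v=[float(x) for x in sys.argv[1:]]; to(v[:3],v[3] if len(v)>3 else None)
E
python3 -m inch '0 0 0 1;0 0 0 1;0 0 0 1;0 0 0 1;0 0 0 1;0 0 0 0.3;0 0 0 0' 50; python3 go.py .5585 .0645 .131 36.5
```

```text
time: 1.58
tool_pos: [0.2603, 0.5127, 0.4047]
tcp_rot: [-2.982, -0.987, -0.0]
force: [0.3, -0.5, -0.3]
finger_gap: 0.0499
t 1.57 grasp [0.2603 0.5127 0.2337] az 36.64 F [ 0.2903 -0.5484 -0.3143] gap 0.0499489929450334 tilt [ 0.  0. -1.]
shift mm [-28.2262 537.5681 102.7322] units [-0.5645 10.7514  2.0546] turn 0.028029122030142163
```

```bash
python3 -m inch '0 0.6 0 0;-0.05 0.9 0 0;-0.05 0.9 0 0;-0.05 0.9 0 0;-0.05 0.9 0 0;-0.05 0.9 0 0;-0.05 0.9 0 0;-0.05 0.9 0 0;-0.05 0.9 0 0;-0.05 0.9 0 0;-0.05 0.9 0.2 0;-0.06 0.9 0.3 0;0 0.25 0.3 0;0 0 0 0' 50; python3 go.py .5585 .0645 .131 36.5;python3 - <<'E'
from h import *
im=[]
for c,o in(('scene',(260,165)),('top',(250,140))):
    a=r.snapshot(c); cv2.imwrite(f'pics/{c}1.png',a); im.append(cv2.resize(a[o[1]-15:o[1]+45,o[0]-15:o[0]+45],(400,400),interpolation=cv2.INTER_CUBIC))
cv2.imwrite('pics/c1.png',np.hstack(im))
E
```

```text
time: 3.32
tool_pos: [0.5577, 0.0643, 0.363]
tcp_rot: [-2.981, -0.985, 0.005]
force: [-0.0, 0.2, -0.5]
finger_gap: 0.0501
t 3.33 grasp [0.5571 0.0645 0.192 ] az 36.55 F [-0.0093  0.2095 -0.5338] gap 0.0501258512000328 tilt [-0.0035  0.0008 -1.    ]
shift mm [ 1.2475  0.9515 61.0335] units [0.025  0.019  1.2207] turn 0.010892102942342774
```

View pics/c1.png

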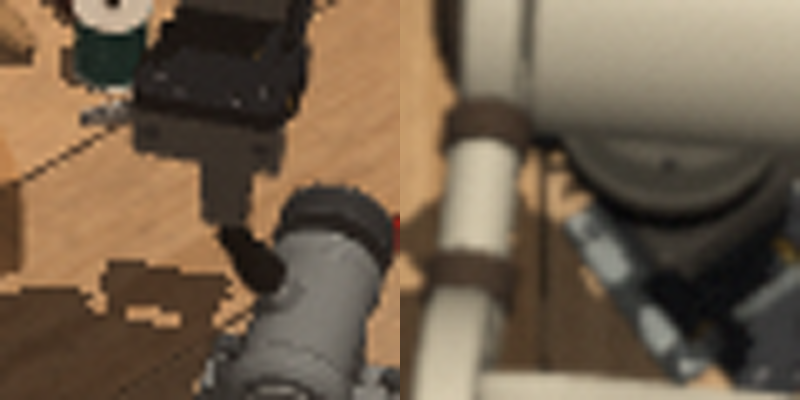

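The left view shows the near finger at (≈225,190 in the crop) directly above the knob. Next I go down and close.

```bash
python3 -m inch '0.02 0.02 0.4 0;0 0 0.4 0;0 0 0.4 0;0 0 0 0' 50; python3 -m inch '0 0 0 0;0 0 0 0;0 0 0 0;0 0 0 0;0 0 0 0;0 0 0 0' 0; python3 go.py .5585 .0645 .131 36.5;python3 - <<'E'
from h import *
a=r.snapshot('scene'); cv2.imwrite('pics/c2.png',cv2.resize(a[150:210,240:320],(800,600),interpolation=cv2.INTER_CUBIC))
E
```

```text
time: 3.92
tool_pos: [0.5586, 0.0655, 0.304]
tcp_rot: [-2.981, -0.988, 0.003]
force: [-0.6, 0.2, 1.0]
finger_gap: 0.0501
time: 4.68
tool_pos: [0.5599, 0.0643, 0.3053]
tcp_rot: [2.983, 0.986, 0.002]
force: [1.6, 1.7, 2.7]
finger_gap: 0.0169
t 4.67 grasp [0.5601 0.0643 0.1343] az 36.58 F [1.6061 1.6514 2.7412] gap 0.016931341794109454 tilt [ 0.0014  0.0003 -1.    ]
shift mm [-1.1966 -1.1119  3.2602] units [-0.0239 -0.0222  0.0652] turn 0.0156378510128377
```

View pics/c2.png

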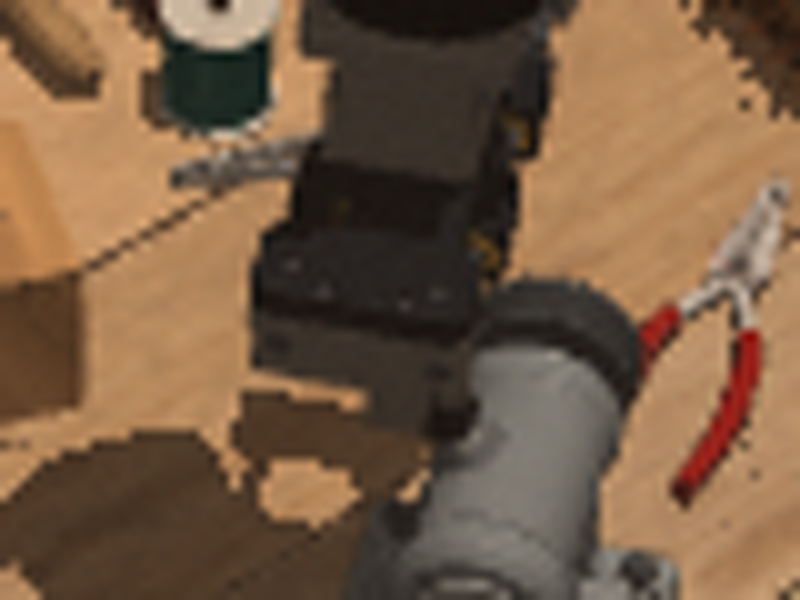

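A gap of 17 mm is between knob (14) and skirt (20), so the finger ends bear on the skirt's shoulder. I'll open, rise 7 mm and grip again on the knob only.

```bash
python3 -m inch '0 0 0 0;0 0 0 0;0 0 0 0' 40; python3 -m inch '0 0 -0.16 0;0 0 0 0;0 0 0 0' 40;  python3 go.py .5585 .0645 .139 36.5; python3 -m inch '0 0 0 0;0 0 0 0;0 0 0 0;0 0 0 0;0 0 0 0;0 0 0 0' 0; python3 go.py .5585 .0645 .139 36.5
```

```text
time: 5.1
tool_pos: [0.5593, 0.0641, 0.3042]
tcp_rot: [-2.983, -0.986, 0.002]
force: [-0.2, -0.2, -0.6]
finger_gap: 0.0396
time: 5.48
tool_pos: [0.5596, 0.0642, 0.3129]
tcp_rot: [2.983, 0.986, 0.001]
force: [0.2, 0.2, 0.9]
finger_gap: 0.0398
t 5.47 grasp [0.5597 0.0641 0.1419] az 36.58 F [0.2257 0.2446 0.8897] gap 0.039833879627846465 tilt [ 0.0004 -0.0001 -1.    ]
shift mm [-0.7304 -0.9897  2.9189] units [-0.0146 -0.0198  0.0584] turn 0.016242916826719522
time: 6.22
tool_pos: [0.5597, 0.0642, 0.3129]
tcp_rot: [2.983, 0.986, 0.001]
force: [0.9, 1.3, 1.3]
finger_gap: 0.0129
t 6.22 grasp [0.5598 0.0643 0.1419] az 36.59 F [0.9135 1.3301 1.2592] gap 0.01286494865048246 tilt [ 0.0005  0.0001 -1.    ]
shift mm [-0.8841 -0.9487  2.8772] units [-0.0177 -0.019   0.0575] turn 0.017233596708935296
```

```bash
python3 -m inch '0 -0.05 -0.087 0;0 -0.1 -0.173 0;0 -0.1 -0.173 0;0 -0.1 -0.173 0;0 -0.1 -0.173 0;0 -0.1 -0.173 0;0 -0.1 -0.173 0;0 0 0 0'; python3 go.py .4843 -.253 .06 36.5;python3 - <<'E'
from h import *
a=r.snapshot('scene'); cv2.imwrite('pics/c3.png',cv2.resize(a[140:200,240:320],(800,600),interpolation=cv2.INTER_CUBIC))
E
```

```text
time: 7.22
tool_pos: [0.5402, 0.0906, 0.3699]
tcp_rot: [2.982, 0.986, 0.002]
force: [-0.3, 0.2, -0.5]
finger_gap: 0.013
t 7.22 grasp [0.5405 0.0906 0.1989] az 36.61 F [-0.3458  0.2331 -0.5149] gap 0.013028053300731656 tilt [ 0.0017 -0.0001 -1.    ]
shift mm [-250.1875  242.1021  138.8788] units [-5.0038  4.842   2.7776] turn 0.02142317453502045
```

View pics/c3.png

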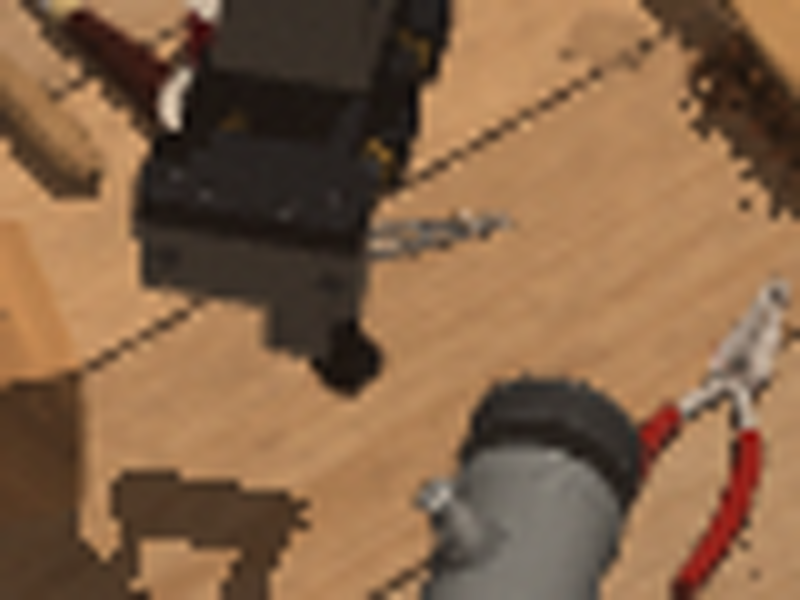

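The cap is off and in the jaws (skirt at about (348,355) in the crop), and the bare steel nipple shows at crop (435,495). Next I take the cap to the dish.

```bash
python3 -m inch '-0.3 0.28 0 0;-0.55 0.52 0 0;-0.55 0.52 0 0;-0.55 0.52 0 0;-0.55 0.52 0 0;-0.55 0.52 0 0;-0.55 0.52 0 0;-0.55 0.52 0 0;-0.55 0.52 0 0;-0.3 0.28 0.3 0;0 0 0.5 0;0 0 0.6 0;0 0 0.4 0;0 0 0.2 0;0 0 0 0;0 0 0 0'; python3 go.py .480 -.248 .056 36.5;python3 - <<'E'
from h import *
A=[]
for c,o in(('scene',(292,240)),('top',(345,150))):
    a=r.snapshot(c); A.append(cv2.resize(a[o[1]:o[1]+80,o[0]:o[0]+80],(400,400),interpolation=cv2.INTER_CUBIC))
cv2.imwrite('pics/c4.png',np.hstack(A))
E
```

```text
time: 9.28
tool_pos: [0.4804, -0.2484, 0.2697]
tcp_rot: [2.982, 0.986, 0.001]
force: [0.8, -0.1, -0.6]
finger_gap: 0.0129
t 9.28 grasp [ 0.4806 -0.2485  0.0987] az 36.59 F [ 0.7787 -0.1318 -0.5917] gap 0.012880377656037745 tilt [ 0.0011 -0.0009 -1.    ]
shift mm [-0.2126 -0.8626 42.7289] units [-0.0043 -0.0173  0.8546] turn 0.018199918659546198
```

View pics/c4.png

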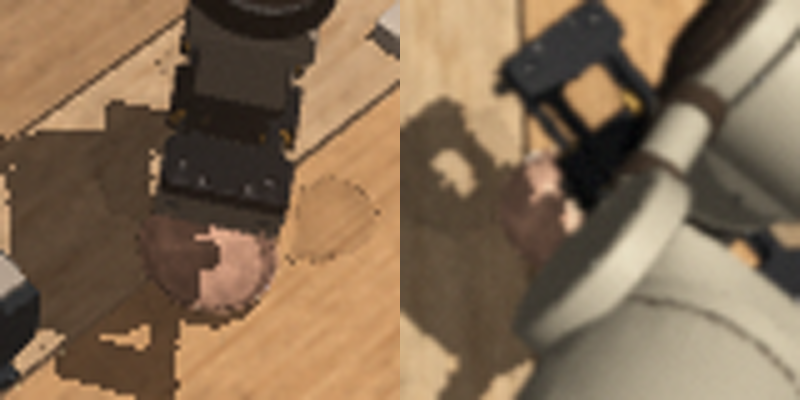

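```bash
python3 -m inch '0 0 0.3 0;0 0 0.3 0;0 0 0.2 0;0 0 0 0;0 0 0 0'; python3 -m inch '0 0 0 0;0 0 0 0;0 0 0 0;0 0 0 0' 50; python3 -m inch '0 0 -0.4 0;0 0 -0.8 0;0 0 -0.8 0;0 0 -0.8 0;0 0 0 0;0 0 0 0' 60; python3 go.py .480 -.248 .056 36.5;python3 - <<'E'
from h import *
A=[]
for c,o in(('scene',(292,240)),('top',(345,150))):
    a=r.snapshot(c); A.append(cv2.resize(a[o[1]:o[1]+80,o[0]:o[0]+80],(400,400),interpolation=cv2.INTER_CUBIC))
    print(r.spot_point('cap_knob',c)[:2],r.spot_point('nipple_top',c)[:2])
    cv2.imwrite(f'pics/{c}5.png',a)
cv2.imwrite('pics/c5.png',np.hstack(A))
E
```

```text
time: 10.0
tool_pos: [0.4803, -0.2484, 0.2291]
tcp_rot: [2.983, 0.986, 0.0]
force: [-0.6, -0.4, -0.9]
finger_gap: 0.0129
time: 10.5
tool_pos: [0.4801, -0.2482, 0.2291]
tcp_rot: [2.983, 0.986, 0.0]
force: [-0.3, -0.3, 0.4]
finger_gap: 0.0495
time: 11.25
tool_pos: [0.4799, -0.248, 0.3681]
tcp_rot: [-2.982, -0.986, 0.001]
force: [0.4, 0.4, 0.1]
finger_gap: 0.0599
t 11.25 grasp [ 0.4797 -0.2479  0.1971] az 36.58 F [0.4116 0.4297 0.0677] gap 0.059879474504475366 tilt [-0.0008  0.0007 -1.    ]
shift mm [  0.1871   0.3856 141.1463] units [0.0037 0.0077 2.8229] turn 0.0166812685551605
[{'at': [337.6, 287.3], 'score': 0.44}] [{'at': [283.6, 190.5], 'score': 0.55}]
[{'at': [378.6, 186.3], 'score': 0.48}] [{'at': [272.6, 160.9], 'score': 0.38}, {'at': [283.0, 162.9], 'score': 0.34}]
```

View pics/c5.png

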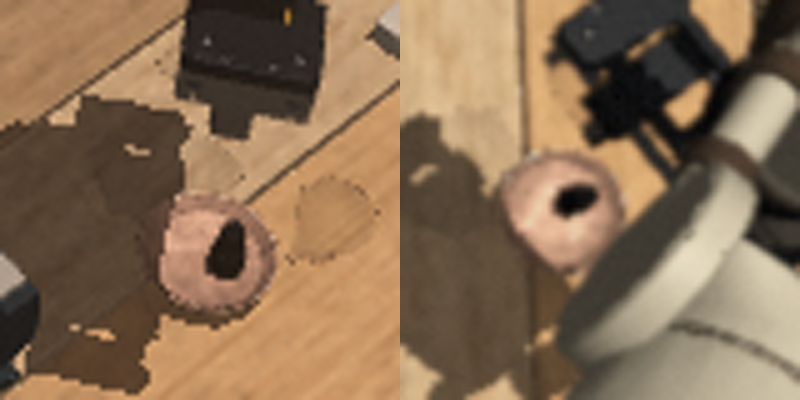

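The cap lies in the dish, black on copper at crop (228,248) and (573,200). Next I measure the bare nipple and the gun.

Run:
```python
from fit import *
T={c:cv2.imread(f'pics/{c}5.png') for c in('scene','top')}
az=np.radians(126.5);ax=np.array([.5*np.cos(az),.5*np.sin(az),.866])
cap=np.array([.5585,.0645,.128]);n=cap-.012*ax
print('nip from cap',n,proj('scene',n),proj('top',n))
print('net',tri([283.6,190.5],[272.6,160.9]),atz('scene',[283.6,190.5],.118),atz('top',[272.6,160.9],.118))
nip=lambda n:cyl(n,ax,[(-.0025,0,.0045),(-.0045,-.0025,.007),(-.018,-.007,.0045),(-.022,-.018,.008),(-.026,-.022,.010)])
for X in([.5265,.2537,.106],[.523,.2555,.106]):
    print(X,proj('scene',X),proj('top',X))
g=np.array([.5245,.2555,.106]);z=np.array([0,0,1.])
gun=cyl(g,z,[(.031,.042,.016),(-.032,.031,.014),(-.04,-.032,.02)])
cv2.imwrite('pics/c6.png',np.vstack([np.hstack([show('',c,T[c],[(nip(n),(0,255,0))],o,25,12) for c,o in(('scene',(270,176)),('top',(265,148)))]),
 np.hstack([show('',c,T[c],[(gun,(0,255,0))],o,50,6) for c,o in(('scene',(208,140)),('top',(182,150)))])]))
```

```text
nip from cap [0.5621 0.0597 0.1176] [282.5914 188.5359] [274.3697 160.2937]
net (array([0.5663, 0.0622, 0.1034]), np.float64(0.7540591220403307), np.float64(1.3512912724864266)) [0.5587 0.0513] [0.5603 0.0647]
[0.5265, 0.2537, 0.106] [234.6487 162.7092] [206.4086 173.9513]
[0.523, 0.2555, 0.106] [233.463  162.8835] [205.7676 175.1694]
```

View pics/c6.png

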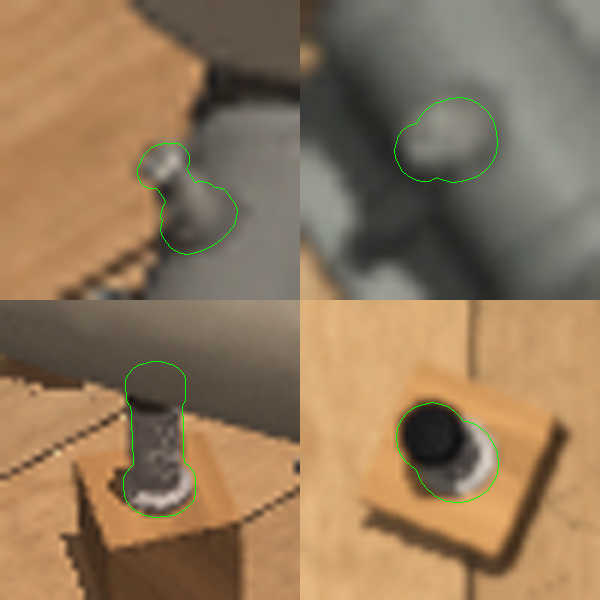

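```bash
python3 -m inch '0.3 -0.35 0 0;0.6 -0.68 0 0;0.6 -0.68 0 0;0.6 -0.68 0 0;0.6 -0.68 0 0;0.6 -0.68 0 0;0.6 -0.68 0 0;0.6 -0.68 0 0;0.6 -0.68 0 0;0.6 -0.68 0 0;0.6 -0.68 0 0;0.4 -0.4 0 0;0 0 0 0;0 0 0 0' 80; python3 go.py .5245 .2555 .107 36.5;python3 - <<'E'
from h import *
A=[]
for c,o in(('scene',(195,110)),('top',(165,130))):
    a=r.snapshot(c); A.append(cv2.resize(a[o[1]:o[1]+80,o[0]:o[0]+80],(400,400),interpolation=cv2.INTER_CUBIC))
cv2.imwrite('pics/c7.png',np.hstack(A))
E
```

```text
time: 13.3
tool_pos: [0.5235, 0.2545, 0.3688]
tcp_rot: [2.982, 0.986, -0.001]
force: [-0.1, -0.6, -0.1]
finger_gap: 0.0799
t 13.3 grasp [0.5234 0.2544 0.1978] az 36.6 F [-0.1478 -0.6171 -0.1114] gap 0.07990185362660875 tilt [-0.0006 -0.0005 -1.    ]
shift mm [ 1.5895 -0.2313 90.7611] units [ 0.0318 -0.0046  1.8152] turn 0.020796910548141055
```

View pics/c7.png

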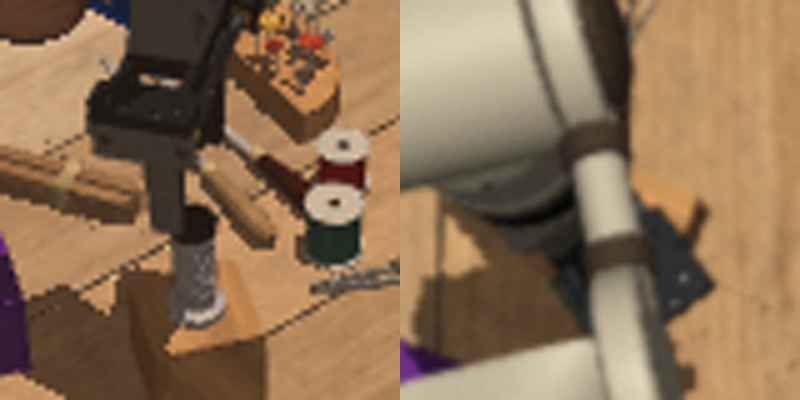

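The near finger stands beside and above the gun (crop (175,210)) and the gun's end cap is at (195,225), so they line up. I descend, grip and lift partway.

```bash
python3 -m inch '0.03 0 0.4 0;0 0 0.5 0;0 0 0.5 0;0 0 0.4 0;0 0 0 0;0 0 0 0' 80; python3 -m inch '0 0 0 0;0 0 0 0;0 0 0 0;0 0 0 0;0 0 0 0;0 0 0 0;0 0 0 0;0 0 0 0' 0;python3 go.py .5245 .2555 .107 36.5; python3 -m inch '0 0 -0.2 0;0 0 -0.3 0;0 0 -0.3 0;0 0 0 0'; python3 go.py .5245 .2555 .107 36.5
```

```text
time: 14.15
tool_pos: [0.5257, 0.2554, 0.2796]
tcp_rot: [2.983, 0.986, 0.002]
force: [-0.1, 0.1, 0.3]
finger_gap: 0.0799
time: 15.15
tool_pos: [0.5253, 0.2554, 0.2789]
tcp_rot: [2.983, 0.986, -0.001]
force: [-1.2, -0.2, 0.9]
finger_gap: 0.03
t 15.15 grasp [0.5252 0.2553 0.1079] az 36.58 F [-1.1557 -0.1794  0.8536] gap 0.029970859201895007 tilt [-0.0003 -0.0002 -1.    ]
shift mm [-0.4991 -0.5632  0.9337] units [-0.01   -0.0113  0.0187] turn 0.01656680460463349
time: 15.65
tool_pos: [0.526, 0.2557, 0.3213]
tcp_rot: [2.983, 0.986, 0.007]
force: [-0.9, 0.8, -2.3]
finger_gap: 0.0298
t 15.65 grasp [0.5267 0.2558 0.1503] az 36.58 F [-0.9094  0.8243 -2.3101] gap 0.02982672202937072 tilt [ 0.0042  0.0011 -1.    ]
shift mm [-2.1709 -1.1263 43.3154] units [-0.0434 -0.0225  0.8663] turn 0.016738363040586533
```

The gun is gripped and its nose is still 14 mm deep in the hole. Since the tool can only point down, I now swing the gun 30° in the pads by moving 50 mm along -y with the nose caught in the hole.

```bash
python3 -m inch '0 -0.1 0 0;0 -0.1 0 0;0 -0.1 0 0;0 -0.1 0 0;0 0 0 0'; python3 go.py .5245 .2555 .1485 36.5; python3 -m inch '0 -0.1 0 0;0 -0.1 0 0;0 -0.1 0 0;0 0 0 0'; python3 go.py .5245 .2555 .1485 36.5;python3 - <<'E'
from h import *
A=[]
for c,o in(('scene',(195,110)),('top',(165,130))):
    a=r.snapshot(c); A.append(cv2.resize(a[o[1]:o[1]+80,o[0]:o[0]+80],(400,400),interpolation=cv2.INTER_CUBIC))
cv2.imwrite('pics/c8.png',np.hstack(A))
E
```

```text
time: 16.27
tool_pos: [0.5131, 0.2719, 0.3187]
tcp_rot: [-2.982, -0.987, 0.001]
force: [1.0, -0.2, -3.2]
finger_gap: 0.0296
t 16.27 grasp [0.513  0.2719 0.1477] az 36.61 F [ 0.9682 -0.2321 -3.2419] gap 0.02963320172195458 tilt [-0.0004  0.     -1.    ]
shift mm [-0.5571 19.9737 -0.7682] units [-0.0111  0.3995 -0.0154] turn 0.02262483960077759
time: 16.77
tool_pos: [0.5042, 0.284, 0.319]
tcp_rot: [-2.982, -0.987, 0.0]
force: [1.7, -0.7, -2.9]
finger_gap: 0.03
t 16.77 grasp [0.5042 0.284  0.148 ] az 36.61 F [ 1.7358 -0.7363 -2.9396] gap 0.02995234792598188 tilt [-0.0002  0.0002 -1.    ]
shift mm [-0.6593 35.0051 -0.4962] units [-0.0132  0.7001 -0.0099] turn 0.022727032896257528
```

View pics/c8.png

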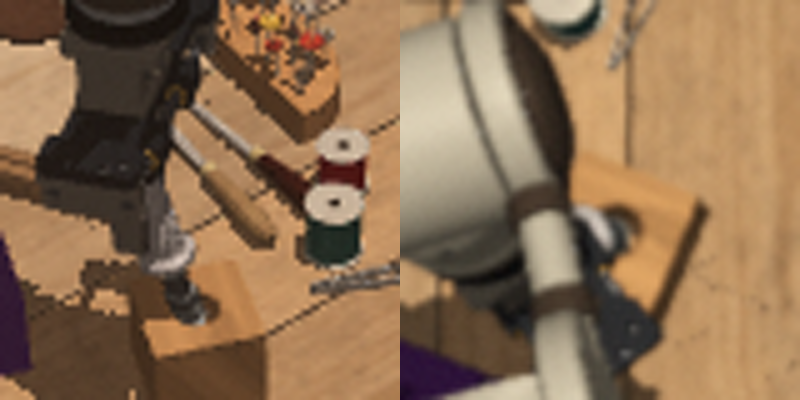

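It works: the gun's nose sits in the hole at crop (195,310) and the gun is leaning. 16 mm more.

```bash
python3 -m inch '0 -0.1 0 0;0 -0.1 0 0;0 -0.1 0 0;0 -0.02 0 0;0 0 0 0'; python3 go.py .5245 .2555 .1485 36.5;python3 -m inch '0 0 -0.3 0;0 0 -0.6 0;0 0 -0.6 0;0 0 -0.3 0;0 0 0 0;0 0 0 0'; python3 go.py .5245 .2555 .1485 36.5;python3 - <<'E'
from h import *
A=[]
for c,o in(('scene',(180,90)),('top',(150,140))):
    a=r.snapshot(c); cv2.imwrite(f'pics/{c}9.png',a);A.append(cv2.resize(a[o[1]:o[1]+80,o[0]:o[0]+80],(400,400),interpolation=cv2.INTER_CUBIC))
    print(c,r.spot_point('coupler_mouth',c)[:2],r.spot_point('gun_grip',c)[:2])
cv2.imwrite('pics/c9.png',np.hstack(A))
E
```

```text
time: 17.5
tool_pos: [0.4948, 0.2965, 0.319]
tcp_rot: [2.983, 0.986, -0.0]
force: [0.5, -1.1, -2.3]
finger_gap: 0.0299
t 17.5 grasp [0.4948 0.2964 0.148 ] az 36.59 F [ 0.47   -1.0606 -2.2924] gap 0.02986259378366773 tilt [-0.0002 -0.0002 -1.    ]
shift mm [-0.5623 50.5741 -0.54  ] units [-0.0112  1.0115 -0.0108] turn 0.018706535573028305
time: 18.25
tool_pos: [0.4946, 0.2963, 0.4076]
tcp_rot: [-2.983, -0.986, 0.004]
force: [-0.2, 0.2, -3.4]
finger_gap: 0.0298
t 18.25 grasp [0.4942 0.2962 0.2366] az 36.58 F [-0.1934  0.186  -3.4004] gap 0.029784612656965286 tilt [-0.0023 -0.0006 -1.    ]
shift mm [ 0.2566 50.8346 88.0486] units [0.0051 1.0167 1.761 ] turn 0.01683249087088967
scene [{'at': [224.8, 154.8], 'score': 0.43}] [{'at': [216.8, 131.2], 'score': 0.71}]
top [{'at': [193.5, 178.4], 'score': 0.48}] [{'at': [183.5, 177.9], 'score': 0.37}]
```

View pics/c9.png

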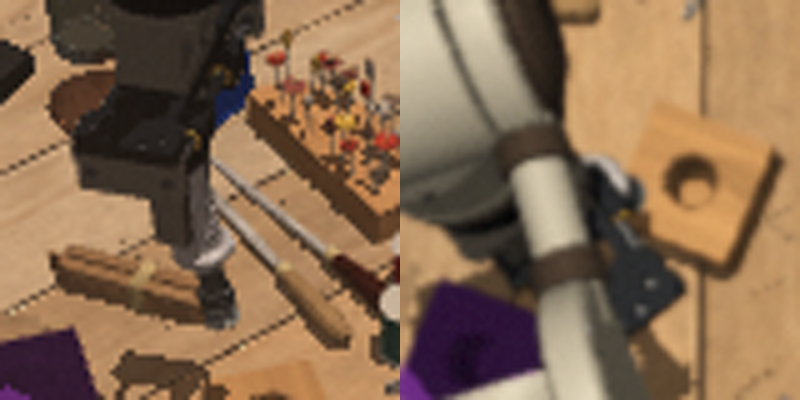

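```bash
cat > ov.py <<'E'
from fit import *
def gun(G,th,phi,s=-.002,comp=0):
    ax=np.array([np.sin(th)*np.cos(phi),np.sin(th)*np.sin(phi),np.cos(th)]);b=G+ax*s
    return cyl(b,ax,[(.031,.042,.016),(-.032,.031,.014),(-.04,-.032,.02),(-.096+comp,-.08+comp,.0125)]),b-.096*ax,ax
E
python3 - <<'E'
from ov import *
T={c:cv2.imread(f'pics/{c}9.png') for c in('scene','top')}
G=np.array([.4942,.2962,.2366])
rows=[]
for th in(25,30,35):
    m,mouth,ax=gun(G,np.radians(th),np.radians(126.6)); print(th,mouth,proj('scene',mouth),proj('top',mouth))
    rows.append(np.vstack([show('',c,T[c],[([p],(0,255,0)) for p in m],o,52,5) for c,o in(('scene',(195,115)),('top',(165,150)))]))
cv2.imwrite('pics/c10.png',np.hstack(rows))
E
```

```text
25 [0.5189 0.263  0.1478] [230.6389 152.6997] [200.6505 174.4645]
30 [0.5234 0.2569 0.1517] [232.8807 152.167 ] [202.6426 172.5964]
35 [0.5277 0.2511 0.1563] [235.0164 151.4611] [204.5002 170.7596]
```

View pics/c10.png

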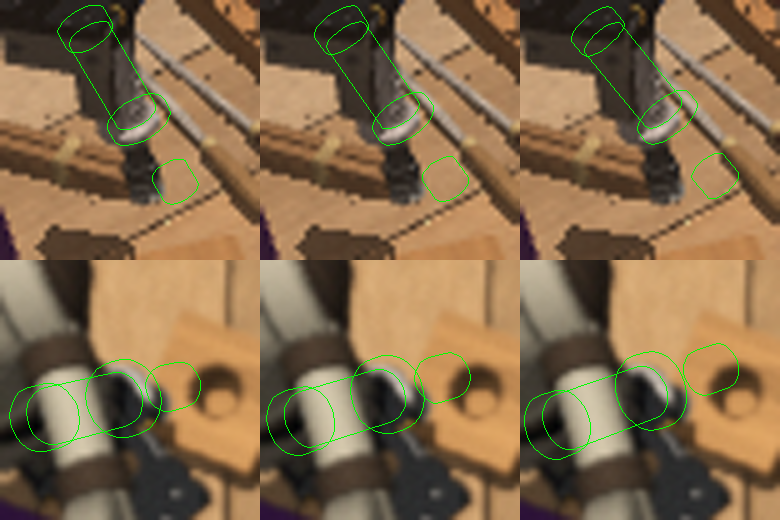

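The picture shows the gun less tilted than any of the overlays, so I fit its tilt.

Run:
```python
from ov import *
T={c:cv2.imread(f'pics/{c}9.png') for c in('scene','top')}
print('mouth',tri([224.8,154.8],[193.5,178.4]),'flange',tri([222.4,140.6],[190.6,176.4]))
G=np.array([.4942,.2962,.2366])
ly=np.array([-.596,.803,0])  # lean dir
rows=[]
for th,dy in((10,0),(15,0),(20,0)):
    m,mouth,ax=gun(G-ly*dy,np.radians(th),np.radians(126.6)); print(th,mouth,proj('scene',mouth),proj('top',mouth))
    rows.append(np.vstack([show('',c,T[c],[([p],(0,255,0)) for p in m],o,52,5) for c,o in(('scene',(195,115)),('top',(165,150)))]))
cv2.imwrite('pics/c11.png',np.hstack(rows))
```

```text
mouth (array([0.5116, 0.2863, 0.1264]), np.float64(0.09735762805202325), np.float64(0.18749968953284474)) flange (array([0.5052, 0.2828, 0.193 ]), np.float64(0.4593080089964554), np.float64(0.9125631783566369))
10 [0.5043 0.2825 0.1401] [223.4387 153.2415] [193.9935 180.1497]
15 [0.5093 0.2758 0.1419] [225.9016 153.2376] [196.3132 178.2517]
20 [0.5142 0.2693 0.1445] [228.3072 153.0569] [198.5365 176.3531]
```

View pics/c11.png

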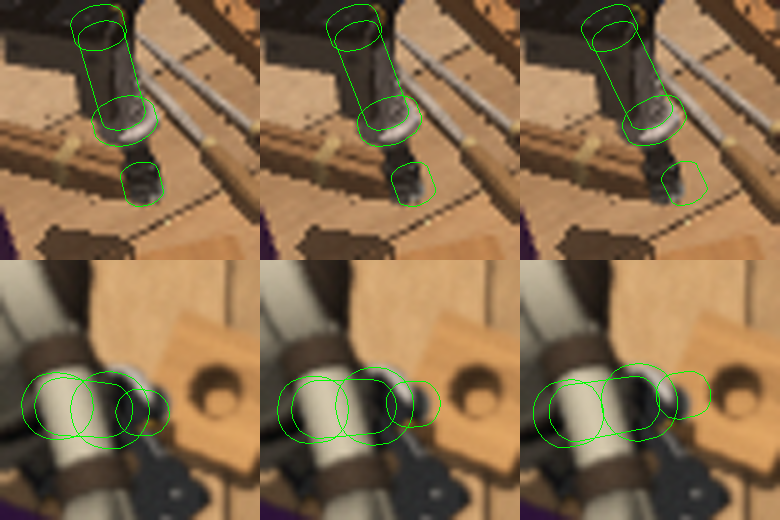

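Run:
```python
import cv2,numpy as np
s=cv2.imread('pics/scene9.png');t=cv2.imread('pics/top9.png')
f=lambda a,x,y:cv2.convertScaleAbs(cv2.resize(a[y:y+40,x:x+40],(400,400),interpolation=cv2.INTER_CUBIC),alpha=1.8,beta=10)
cv2.imwrite('pics/c12.png',np.hstack([f(s,200,122),f(t,170,160)]))
```

```text
(no output)
```

View pics/c12.png

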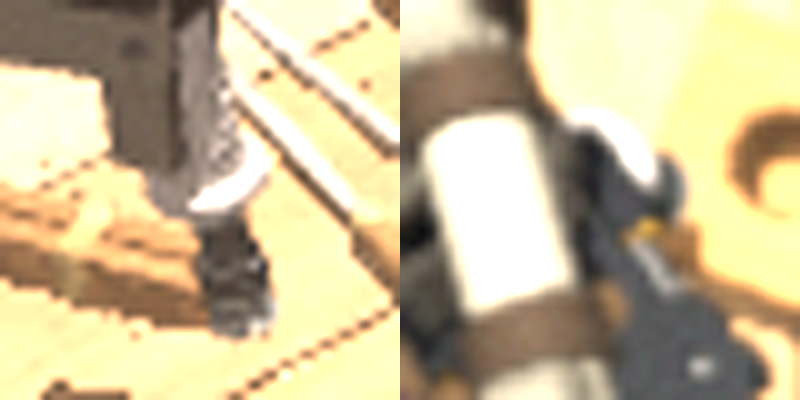

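Run:
```python
from ov import *
from scipy.optimize import least_squares
T={c:cv2.imread(f'pics/{c}9.png') for c in('scene','top')}
G=np.array([.4942,.2962,.2366]);ly=np.array([-.596,.803,0])
obs=[('scene',-.04,(221.1,139.5)),('scene',-.096,(224.2,152.9)),('top',-.04,(187.5,179)),('top',-.096,(193.6,178.2))]
def f(p,full=False):
    th,dy,s=p; ax=np.sin(th)*ly/np.linalg.norm(ly)+np.array([0,0,np.cos(th)]);b=G-ly*dy+ax*s
    return np.concatenate([proj(c,b+ax*k)-np.array(q) for c,k,q in obs])
s=least_squares(f,[.2,0,0],x_scale=[.1,.005,.005]);print(np.degrees(s.x[0]),s.x[1:]*1e3,s.fun)
th,dy,ss=s.x
rows=[]
for t,d,q in((th,dy,ss),(np.radians(18),0.0,-.01),(np.radians(14),0.0,-.006)):
    m,mouth,ax=gun(G-ly*d,t,np.radians(126.6),q)
    rows.append(np.vstack([show('',c,T[c],[([p],(0,255,0)) for p in m],o,52,5) for c,o in(('scene',(195,115)),('top',(165,150)))]))
cv2.imwrite('pics/c13.png',np.hstack(rows))
```

```text
9.446306200093442 [4.1141 1.0057] [-0.4822 -0.3547  0.0002 -0.169   0.2683 -0.2931  0.991   1.2338]
```

View pics/c13.png

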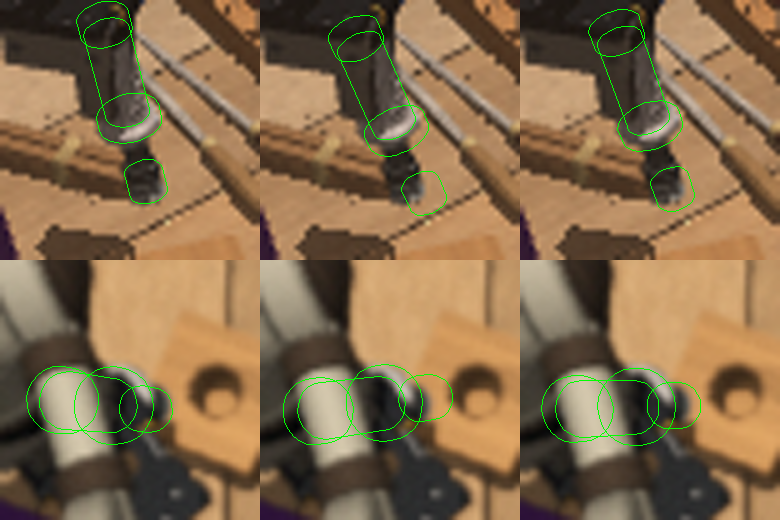

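Fit: tilt is about 9.5°, and the gun slid about 4 mm across the pads, so part of the swing came back. I'll use the nipple itself as the pivot: set the bell loosely over its head, swing the hand round it to 30°, then push. First I move the mouth to about 15–25 mm above the nipple.

```bash
python3 go.py .548 .078 .228 36.5
```

```text
t 18.55 grasp [0.4946 0.2963 0.2373] az 36.58 F [ 0.072   0.0707 -3.1437] gap 0.02974234644335912 tilt [-0.0012 -0.0004 -1.    ]
shift mm [-87.251  207.0993   9.2691] units [-1.745   4.142   0.1854] turn 0.016407753291233007
```

```bash
python3 -m inch '-0.15 0.3 0 0;-0.25 0.6 0 0;-0.25 0.6 0 0;-0.25 0.6 0 0;-0.25 0.6 0 0;-0.25 0.6 0 0;-0.25 0.6 0 0;-0.1 0.24 0.1 0;0 0 0.08 0;0 0 0 0;0 0 0 0'; python3 go.py .548 .078 .218 36.5
cat > look.py <<'E'
import sys
from ov import *
from scipy.optimize import least_squares
def look(tag,s0=(262,150),t0=(248,140)):
    A=[]
    for c,o in(('scene',s0),('top',t0)):
        a=r.snapshot(c); cv2.imwrite(f'pics/{c}{tag}.png',a)
        A.append(cv2.convertScaleAbs(cv2.resize(a[o[1]:o[1]+50,o[0]:o[0]+40],(400,500),interpolation=cv2.INTER_CUBIC),alpha=1.5,beta=5))
    cv2.imwrite(f'pics/v{tag}.png',np.hstack(A))
if __name__=='__main__': look(sys.argv[1])
E
python3 look.py 14
```

```text
time: 19.92
tool_pos: [0.5478, 0.079, 0.3999]
tcp_rot: [-2.982, -0.988, 0.0]
force: [-0.3, -0.0, -2.2]
finger_gap: 0.0297
t 19.93 grasp [0.5478 0.079  0.2289] az 36.66 F [-0.3228 -0.0394 -2.2314] gap 0.029679410984749435 tilt [-0.0001  0.0003 -1.    ]
shift mm [-0.4462  0.9241 10.9316] units [-0.0089  0.0185  0.2186] turn 0.03245124174549119
```

View pics/v14.png

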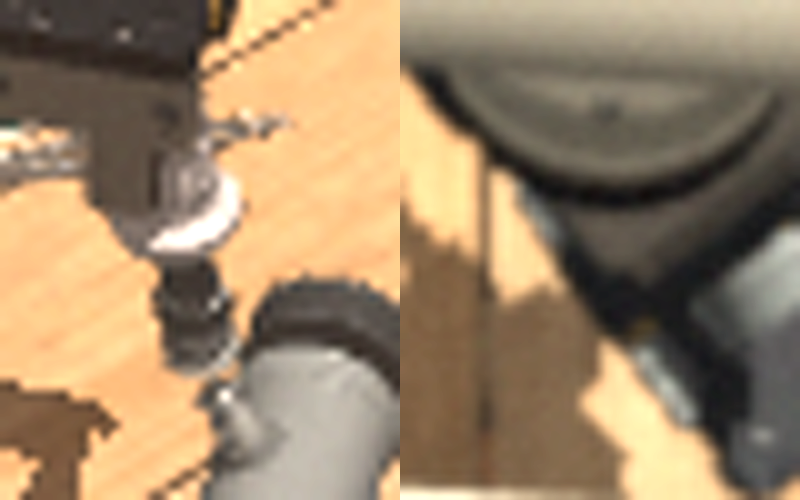

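Run:
```python
from ov import *
T=cv2.imread('pics/scene14.png')
G=np.array([.5478,.079,.2289]);ly=np.array([-.596,.803,0]);az=np.radians(126.5);a=np.array([.5*np.cos(az),.5*np.sin(az),.866])
n=np.array([.562,.059,.1176])
nip=cyl(n,a,[(-.0025,0,.0045),(-.0045,-.0025,.007),(-.018,-.007,.0045)])
B=[]
for th,dy,s in((9.5,.0041,.001),(12,.0035,.0)):
    m,mouth,ax=gun(G-ly*dy,np.radians(th),np.radians(126.6),s);print(mouth,proj('scene',mouth),proj('scene',n),n-mouth)
    B.append(show('',"scene",T,[([p],(0,255,0)) for p in m]+[(nip,(0,0,255))],(262,150),50,8))
cv2.imwrite('pics/c15.png',np.hstack(B))
```

```text
[0.5596 0.0631 0.1352] [281.4904 184.2804] [282.722  188.6718] [ 0.0024 -0.0041 -0.0176]
[0.5618 0.0602 0.135 ] [282.6753 184.5386] [282.722  188.6718] [ 0.0002 -0.0012 -0.0174]
```

View pics/c15.png

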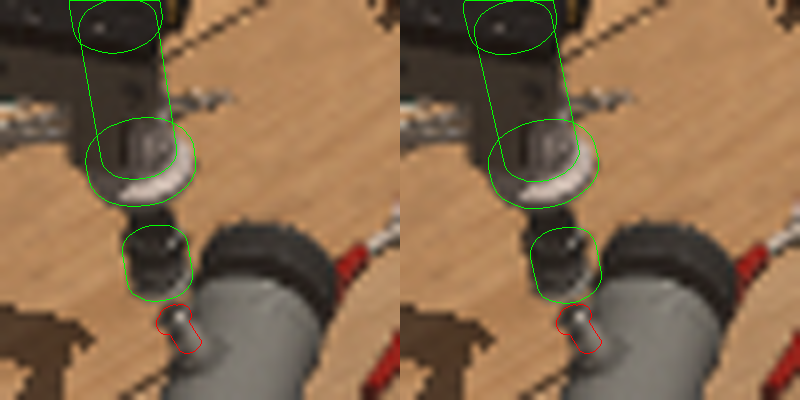

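The mouth is about 17 mm above the nipple and 5 mm too far along the lean side, so I shift by 6 mm and lower gently.

```bash
python3 -m inch '0 0.12 0 0;0 0 0.1 0;0 0 0.1 0;0 0 0.1 0;0 0 0 0'; python3 -m inch '0 0.01 0.06 0;0 0 0.06 0;0 0 0 0'; python3 go.py .563 .058 .1176;python3 look.py 16
```

```text
time: 20.65
tool_pos: [0.5514, 0.0732, 0.3841]
tcp_rot: [-2.982, -0.986, 0.002]
force: [1.1, -0.1, -3.7]
finger_gap: 0.0297
time: 21.02
tool_pos: [0.5519, 0.0729, 0.3789]
tcp_rot: [-2.983, -0.986, -0.0]
force: [0.7, 0.3, -1.3]
finger_gap: 0.0297
t 21.02 grasp [0.5519 0.0729 0.2079] az 36.58 F [ 0.6798  0.2647 -1.3497] gap 0.029675659573637173 tilt [ 0.      0.0002 -1.    ]
shift mm [-0.0268 18.6114 90.3146] units [-0.0005  0.3722  1.8063] turn None
```

View pics/v16.png

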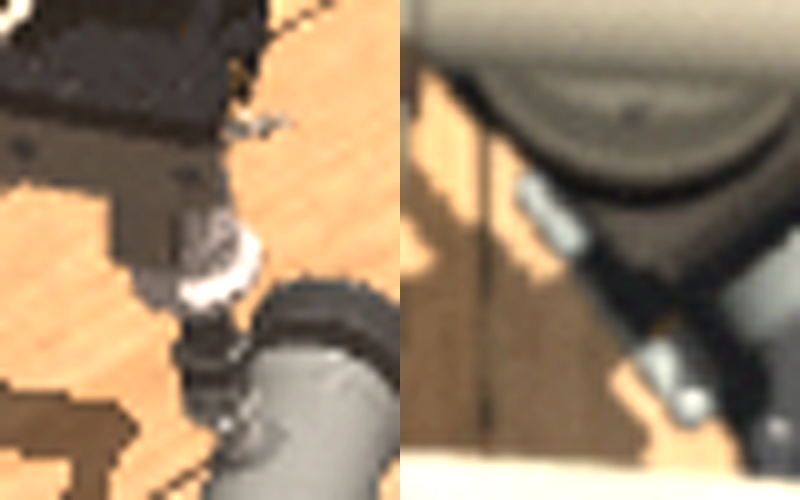

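The bell is over the nipple's head and bears lightly (force z from -3 to -1.3). Now the arc about the nipple's top, in two halves.

```bash
python3 -m inch '0 -0.08 0.02 0;0 -0.08 0.025 0;0 -0.08 0.028 0;0 -0.078 0.032 0;0 0 0 0'; python3 go.py .563 .058 .1176;python3 look.py 17
```

```text
time: 21.75
tool_pos: [0.5422, 0.0858, 0.3734]
tcp_rot: [2.983, 0.987, -0.001]
force: [0.2, -1.2, -1.5]
finger_gap: 0.0298
t 21.75 grasp [0.5421 0.0858 0.2024] az 36.61 F [ 0.2353 -1.2495 -1.4862] gap 0.02976358635334142 tilt [-0.0006 -0.0002 -1.    ]
shift mm [ 0.299  34.7776 84.7559] units [0.006  0.6956 1.6951] turn None
```

View pics/v17.png

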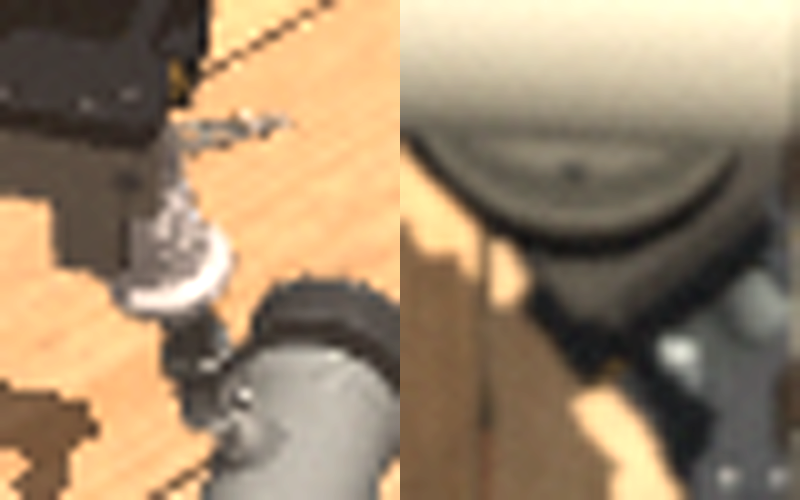

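The gun leans further (flange at crop (175,285), bell at (205,395), still over the head). Second half of the arc.

```bash
python3 -m inch '0 -0.075 0.035 0;0 -0.076 0.04 0;0 -0.072 0.042 0;0 -0.07 0.044 0;0 0 0 0;0 0 0 0'; python3 go.py .563 .058 .1176;python3 look.py 18
```

```text
time: 22.6
tool_pos: [0.5337, 0.0972, 0.3653]
tcp_rot: [2.983, 0.986, -0.001]
force: [0.7, -2.3, -4.8]
finger_gap: 0.0297
t 22.6 grasp [0.5336 0.0972 0.1943] az 36.58 F [ 0.7386 -2.3037 -4.836 ] gap 0.02972785135497769 tilt [-0.0003 -0.0003 -1.    ]
shift mm [ 0.277  48.9811 76.7263] units [0.0055 0.9796 1.5345] turn None
```

View pics/v18.png

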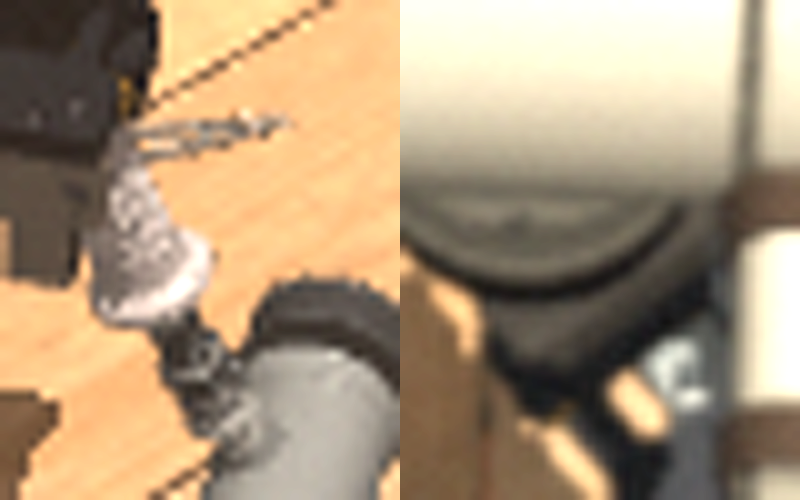

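```bash
cat > ov2.py <<'E'
import sys
from ov import *
tag=sys.argv[1];G=np.array([float(v) for v in sys.argv[2].split(',')])
T=cv2.imread(f'pics/scene{tag}.png')
ly=np.array([-.596,.803,0]);az=np.radians(126.5);a=np.array([.5*np.cos(az),.5*np.sin(az),.866])
n=np.array([.563,.058,.1176]);print('G px',proj('scene',G))
B=[]
for w in sys.argv[3:]:
    th,dy,s=map(float,w.split(','))
    m,mouth,ax=gun(G-ly*dy/1e3,np.radians(th),np.radians(126.6),s/1e3);print(mouth,proj('scene',mouth),'n in gun frame (along,perp)',(n-mouth)@ax,np.linalg.norm((n-mouth)-((n-mouth)@ax)*ax))
    B.append(show('',"scene",T,[([p],(0,255,0)) for p in m]+[([[G]*3],(255,0,0))],(255,145),50,8))
cv2.imwrite(f'pics/o{tag}.png',np.hstack(B))
E
python3 ov2.py 18 .5336,.0972,.1943 30,4,1 22,10,-1
```

```text
G px [268.1437 167.9934]
[0.5643 0.0559 0.112 ] [283.8832 190.153 ] n in gun frame (along,perp) 0.006076148270109134 0.0006625658611636782
[0.5612 0.06   0.1044] [282.122  191.5666] n in gun frame (along,perp) 0.011275591534533192 0.007430901240482552
```

View pics/o18.png

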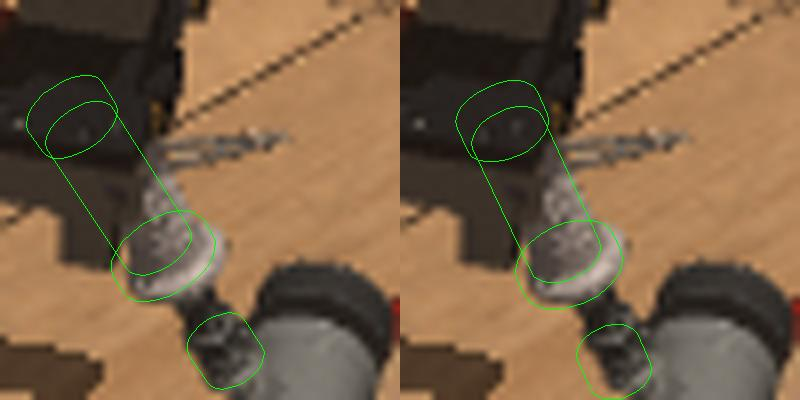

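```bash
python3 ov2.py 18 .5336,.0972,.1943 27,7,-3 24,7,-3
```

```text
G px [268.1437 167.9934]
[0.5646 0.0555 0.1061] [283.9334 191.5043] n in gun frame (along,perp) 0.01159248500783388 0.0026110434493237604
[0.5618 0.0593 0.1039] [282.4105 191.7318] n in gun frame (along,perp) 0.011848380981443356 0.007175411308375143
```

View pics/o18.png

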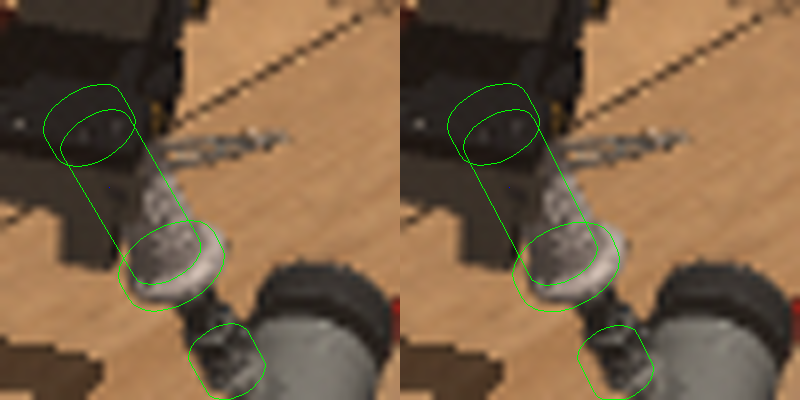

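By the overlay the gun leans about 26–27°, with its bell over the nipple. I start pushing, straight down at first to gain the last degrees, and watch the force.

```bash
python3 -m inch '0 0 0.06 0;0 0 0.06 0;0 0 0 0'; python3 -m inch '0 0.01 0.06 0;0 0.02 0.05 0;0 0 0 0';python3 go.py .563 .058 .1176;python3 look.py 19; python3 ov2.py 19 `python3 -c "
from h import *
g,_=grasp();print(','.join('%.4f'%v for v in g))"` 30,7,0 27,8,0
```

```text
time: 23.08
tool_pos: [0.5339, 0.098, 0.3617]
tcp_rot: [-2.982, -0.986, -0.003]
force: [-3.3, 2.2, 7.2]
finger_gap: 0.0299
time: 23.45
tool_pos: [0.5349, 0.097, 0.3569]
tcp_rot: [-2.981, -0.986, -0.005]
force: [-4.7, 3.0, 11.2]
finger_gap: 0.0299
t 23.45 grasp [0.5354 0.0974 0.1859] az 36.6 F [-4.6545  3.0246 11.16  ] gap 0.029914828118463715 tilt [ 0.0024  0.0022 -1.    ]
shift mm [-1.5338 48.1413 68.2969] units [-0.0307  0.9628  1.3659] turn None
G px [268.4948 169.6779]
[0.5682 0.0532 0.103 ] [285.2486 192.0687] n in gun frame (along,perp) 0.016133895908178413 0.0018834654746814762
[0.5662 0.056  0.1006] [284.1243 192.4042] n in gun frame (along,perp) 0.016767065132502732 0.00480716468231859
```

View pics/o19.png

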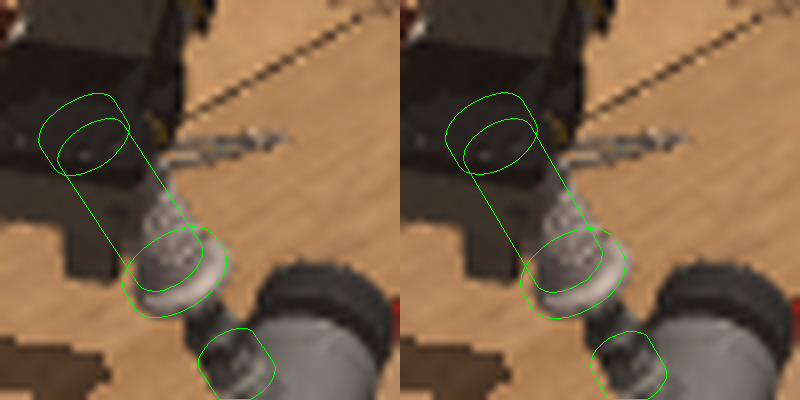

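```bash
python3 -m inch '0 -0.02 0.05 0;0 -0.02 0.05 0;0 0 0 0'; python3 -m inch '0 0.02 0.05 0;0 0.02 0.05 0;0 0 0 0';python3 go.py .563 .058 .1176;python3 look.py 20; python3 ov2.py 20 `python3 -c "
from h import *
g,_=grasp();print(','.join('%.4f'%v for v in g))"` 30,8,0 27,9,0
```

```text
time: 23.92
tool_pos: [0.5338, 0.0989, 0.3522]
tcp_rot: [-2.981, -0.986, -0.005]
force: [-5.6, 3.9, 11.8]
finger_gap: 0.0296
time: 24.3
tool_pos: [0.5355, 0.0982, 0.3498]
tcp_rot: [-2.98, -0.986, -0.012]
force: [-8.7, 7.7, 22.7]
finger_gap: 0.0298
t 24.3 grasp [0.5366 0.0991 0.1788] az 36.63 F [-8.7054  7.7195 22.6833] gap 0.029794928996436505 tilt [ 0.0061  0.0052 -1.    ]
shift mm [-3.8012 48.7596 61.1619] units [-0.076   0.9752  1.2232] turn None
G px [268.3707 170.9484]
[0.57   0.0541 0.0957] [285.3691 193.2502] n in gun frame (along,perp) 0.022631227655900733 0.005729890463152961
[0.5679 0.0569 0.0933] [284.2496 193.5824] n in gun frame (along,perp) 0.02343062386789387 0.008307771831056724
```

View pics/o20.png

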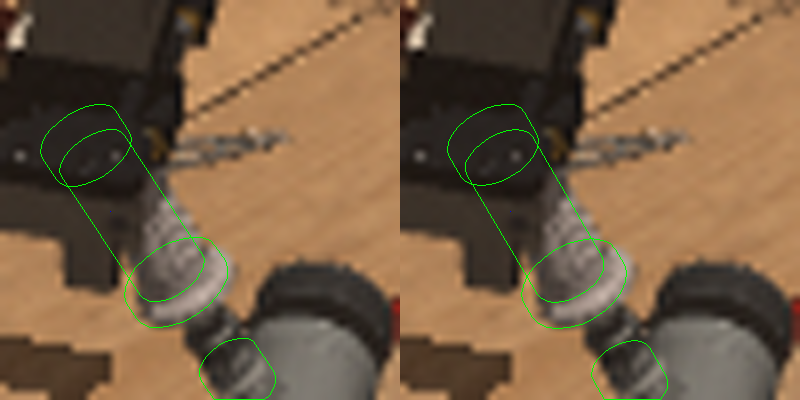

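View pics/v20.png

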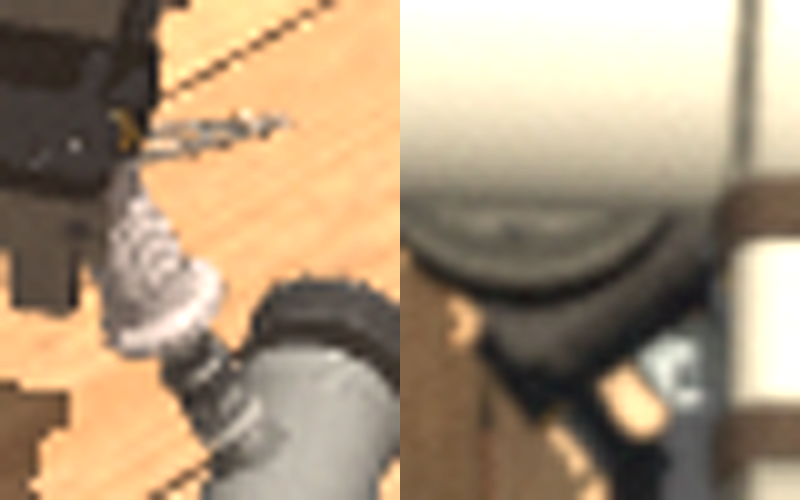

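Run:
```python
from ov import *
T=cv2.imread('pics/scene20.png');az=np.radians(126.5)
n=np.array([.563,.058,.1176]);B=[]
for th,c in((30,.010),(30,.004),(26,.010)):
    t=np.radians(th);a=np.array([np.sin(t)*np.cos(az),np.sin(t)*np.sin(az),np.cos(t)])
    b=n+a*(.082-c)
    m=cyl(b,a,[(.031,.042,.016),(-.032,.031,.014),(-.04,-.032,.02)])+cyl(n,a,[(-.014,.002,.0125)])
    B.append(show('','scene',T,[([p],(0,255,0)) for p in m],(258,150),44,6)); G=np.array([.5366,.0991,.1788]);print(th,c,'hand-gripaxis: ', (G-b)@a,(G-b)-((G-b)@a)*a)
cv2.imwrite('pics/o20b.png',np.hstack(B))
```

```text
30 0.01 hand-gripaxis:  0.00537167398240914 [-0.0034  0.01   -0.0058]
30 0.004 hand-gripaxis:  -0.000628326017590855 [-0.0034  0.01   -0.0058]
26 0.01 hand-gripaxis:  0.004373211291599569 [-0.0065  0.0142 -0.0074]
```

View pics/o20b.png

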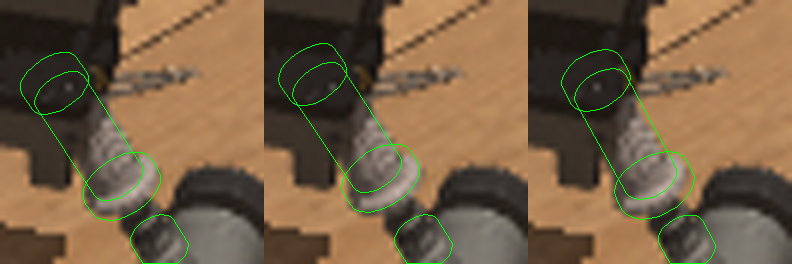

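Run:
```python
import cv2,numpy as np
f=lambda a,x,y:cv2.convertScaleAbs(cv2.resize(a[y:y+28,x:x+26],(390,420),interpolation=cv2.INTER_LANCZOS4),alpha=2.0,beta=5)
cv2.imwrite('pics/z20.png',np.hstack([f(cv2.imread('pics/scene18.png'),268,170),f(cv2.imread('pics/scene20.png'),268,170)]))
from h import *
for c in('scene','top'):
    print(c,[(t,[(d['score'],d['at']) for d in r.spot_point(t,c)][:2]) for t in('coupler_mouth','coupler_seat','gun_grip')])
n=np.array([.563,.058,.1176]);az=np.radians(126.5);a=np.array([.5*np.cos(az),.5*np.sin(az),.866])
for k in(-.014,0,.032,.042,.072,.082): print(k,proj('scene',n+k*a))
```

```text
scene [('coupler_mouth', [(0.63, [283.2, 190.8])]), ('coupler_seat', [(0.49, [282.0, 187.3]), (0.36, [337.4, 290.6])]), ('gun_grip', [(0.69, [274.0, 171.4])])]
top [('coupler_mouth', []), ('coupler_seat', [(0.71, [378.7, 189.7])]), ('gun_grip', [])]
-0.014 [285.23039927 191.82340559]
0 [283.1835922  188.70477845]
0.032 [278.42361863 181.45222254]
0.042 [276.91236071 179.14958736]
0.072 [272.30880222 172.13535401]
0.082 [270.75057187 169.76114906]
```

View pics/z20.png

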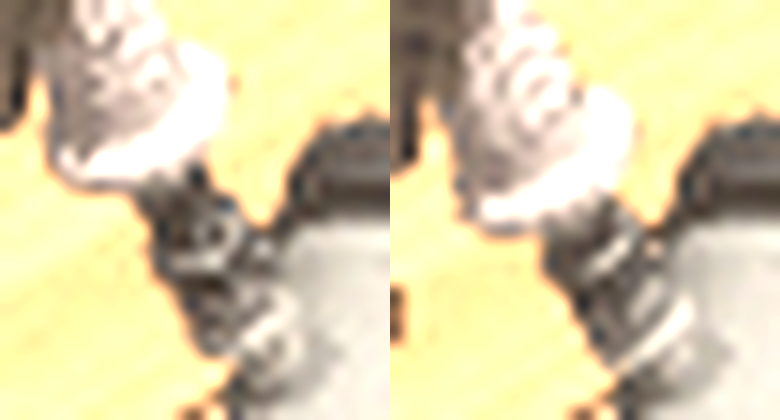

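In the enlarged crop the mouth's rim is at about (285.7,192.5), where a seated coupler's mouth should be (285.2,191.8). The flange has closed up on the bell by about 9 mm since the previous frame. The force went 11, 15, 16, then 28 N, which fits snap, spring, stop. I check that it holds.

```bash
python3 -m inch '0 0 0 0;0 0 0 0;0 0 0 0;0 0 0 0;0 0 0 0;0 0 0 0;0 0 0 0;0 0 0 0';python3 go.py .563 .058 .1176; python3 look.py 21
python3 - <<'E'
import cv2,numpy as np
f=lambda a,x,y,w=26,h=28:cv2.convertScaleAbs(cv2.resize(a[y:y+h,x:x+w],(390,420),interpolation=cv2.INTER_LANCZOS4),alpha=2.0,beta=5)
a=cv2.imread('pics/scene21.png')
cv2.imwrite('pics/z21.png',np.hstack([f(a,268,170),f(a,305,265,52,56)]))
E
```

```text
time: 25.7
tool_pos: [0.5355, 0.0982, 0.3498]
tcp_rot: [-2.98, -0.986, -0.012]
force: [-9.0, 8.8, 23.4]
finger_gap: 0.0297
t 25.7 grasp [0.5366 0.0991 0.1788] az 36.63 F [-9.0125  8.7888 23.3599] gap 0.02966831227553736 tilt [ 0.0062  0.0051 -1.    ]
shift mm [-3.7884 48.7454 61.155 ] units [-0.0758  0.9749  1.2231] turn None
```

View pics/z21.png

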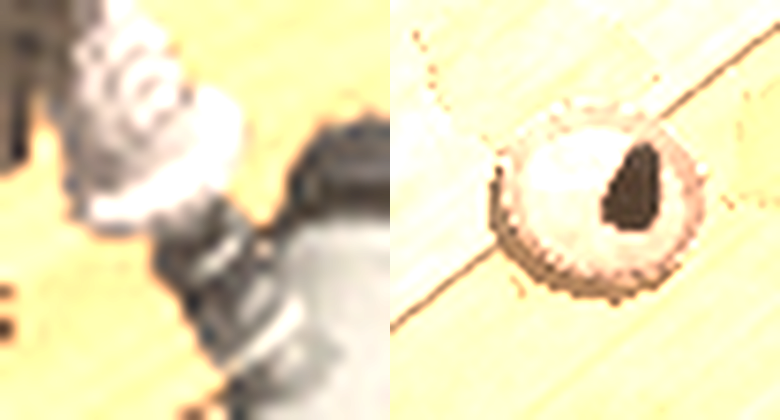

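It is steady: same pose, about 28 N, cap in the dish. As a last check on the angle I overlay tilts of 24, 30 and 36° on the newest picture.

Run:
```python
from ov import *
T=cv2.convertScaleAbs(cv2.imread('pics/scene21.png'),alpha=1.6);az=np.radians(126.5)
n=np.array([.563,.058,.1176]);B=[]
for th,c in((24,.010),(30,.010),(36,.010)):
    t=np.radians(th);a=np.array([np.sin(t)*np.cos(az),np.sin(t)*np.sin(az),np.cos(t)])
    b=n+a*(.082-c)
    m=cyl(b,a,[(-.032,.031,.014),(-.04,-.032,.02)])+cyl(n,a,[(-.014,.002,.0125)])
    B.append(show('','scene',T,[([p],(0,200,0)) for p in m],(266,160),38,7))
cv2.imwrite('pics/o21.png',np.hstack(B))
```

```text
(no output)
```

View pics/o21.png

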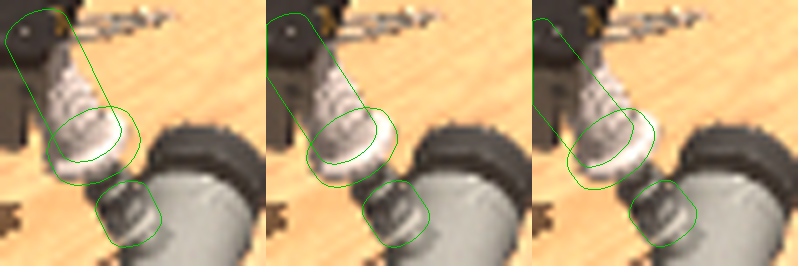

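Overlay and force history agree: tilt 27–30°, spring at or near its stop. I give one small nudge more along the axis, easing the sideways load, and see whether it is stiff (stop) or soft (spring).

```bash
python3 -m inch '-0.03 0 0 0;0 0.005 0.03 0;0 0 0 0;0 0 0 0';python3 go.py .563 .058 .1176; python3 look.py 22
python3 - <<'E'
import cv2,numpy as np
f=lambda a,x,y,w=26,h=28:cv2.convertScaleAbs(cv2.resize(a[y:y+h,x:x+w],(390,420),interpolation=cv2.INTER_LANCZOS4),alpha=1.5,beta=0)
cv2.imwrite('pics/z22.png',np.hstack([f(cv2.imread(f'pics/scene{k}.png'),268,170) for k in(18,22)]))
E
```

```text
time: 26.3
tool_pos: [0.5348, 0.0976, 0.3496]
tcp_rot: [-2.979, -0.987, -0.015]
force: [-9.9, 11.3, 27.8]
finger_gap: 0.0297
t 26.3 grasp [0.5361 0.0987 0.1786] az 36.65 F [-9.9335 11.2992 27.7603] gap 0.029698780410035572 tilt [ 0.008   0.0063 -0.9999]
shift mm [-3.3458 48.6856 60.9974] units [-0.0669  0.9737  1.2199] turn None
```

View pics/z22.png

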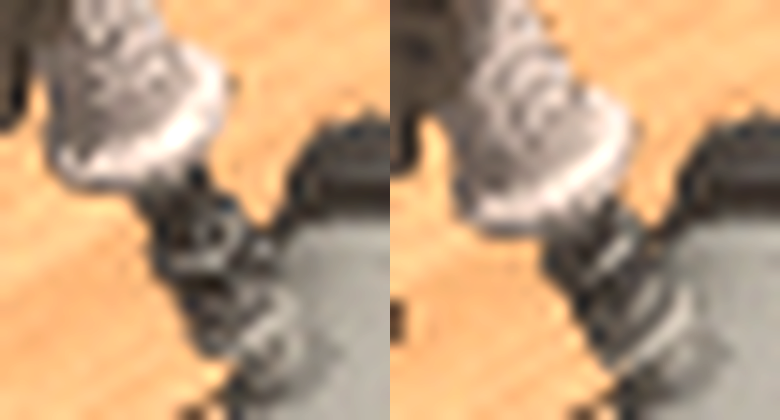

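A 1.5 mm command moved the hand only 0.2 mm and added 5 N, so it is a hard stop. The axial push of about 33 N is well above the spring's 17 N. Handing in.

Run:
```python
from plant import r
print(r.job_done()); o=r.get_obs(); print(o['time'],o['force'],o['finger_gap'])
```

```text
the job is handed in; nothing more can be done
None
the job is handed in; nothing more can be done
```

The job is handed in at about 26.4 s of the 51 s allowed, with no verdict reported. The cap is in the copper dish, the coupler is on the nipple, and the gun is still gripped with its spring pressed in.

**What I did:** I pulled the cap off by its knob and released it in the dish. I then lifted the gun from the beech block. Because the tool can only point down, I tilted the gun in the pads, first against the block's hole and then about the nipple's head. Finally I pushed it along the nipple's axis.

**Last checks that agreed:**
- **Cap:** the camera shows it lying in the dish.
- **Coupler seat:** the mouth's rim is within about 1 px of where a seated coupler's mouth should be.
- **Spring:** the push rose from 11 to 15, 16, then 28 N and 31 N. A further 1.5 mm command moved the hand only 0.2 mm, which fits the spring's stop.
- **Grip:** the finger opening held steady at 29.7 mm.

**Less certain or in disagreement:**
- **First tilt:** tilting in the block's hole mostly came back, to about 9.5°, and the gun slid in the pads. By the overlays it is now held near the pads' edge.
- **Angle:** the overlays put the gun's final tilt at 27–30°, against the nipple's 30°. The hand also stood about 3 mm to one side, so I expect an error of up to 5° against the 8° limit.
- **Compression:** I judged this from force and one camera. One of the picture estimates gave under 7.5 mm (about 6.6 mm); I went by the forces.

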